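Rake the ceramic blocks level on the drying tray

TASK

Take the rake from its stand and, with the rake alone, spread the four heaped ceramic blocks over the long drying tray into one even layer: one block lying near the middle of each of the four fields between the yellow lines, none on top of another. Then lay the rake back in the notches of its stand. Do not touch the blocks with the gripper or push them out of the tray, and leave the bottles and other things round about standing where they are.

Things in the scene. Friction and masses are not known exactly. Their poses are not given: they have to be found in the camera images.
- bed (a point): centre of the floor of the dark steel drying tray (fixed to the worktop, 4 mm above it). The bed is 336 mm long along this point's y and 110 mm wide along its x, inside a 4 mm thick rim that stands 18 mm above the bed floor. Three flat painted yellow lines across it divide it into four fields, each 84 mm long along y.
- field_0 (a point): middle of tray field 1 of 4 on the bed floor, -126 mm along y from the bed's centre; axes as bed
- field_1 (a point): middle of tray field 2 of 4 on the bed floor, -42 mm along y from the bed's centre; axes as bed
- field_2 (a point): middle of tray field 3 of 4 on the bed floor, 42 mm along y from the bed's centre; axes as bed
- field_3 (a point): middle of tray field 4 of 4 on the bed floor, 126 mm along y from the bed's centre; axes as bed
- block_a_center (a point): white ceramic honeycomb block, 64 x 38 x 18 mm, about 70 g, loose on the tray. Its pose is that of the block's centre; x runs along the 64 mm side, y along the 38 mm side, z along the 18 mm height (up at the start). At the start three blocks lie in a row on the bed floor, crosswise, some 64 mm apart centre to centre (clear gaps about 15 to 30 mm), anywhere along the bed, and one lies lengthwise on top of two of them, bridging their gap.
- block_b_center (a point): white ceramic block like block_a, same sizes and axes
- block_c_center (a point): white ceramic block like block_a, same sizes and axes
- block_d_center (a point): white ceramic block like block_a, same sizes and axes
- rake_grip (a point): centre of the rake's handle at the place to grip. The rake (140 g) has a level handle along this point's x, 18 mm square, light wood, from 90 mm behind this point to 30 mm ahead of it, then aluminium to the head. At the start it lies in its stand, handle level, and can be lifted straight up.
- rake_head (a point): middle of the bottom of the rake's tines: 75 mm ahead (+x) of the grip centre and 90 mm below it. The head is a comb 80 mm wide (along y) and 8 mm thick at the tines, 10 mm at the cross bar (along x); its six tines and cross bar reach 40 mm up from the tips and a 14 mm wide stem joins it to the handle above. Both faces can push.
- rest_seat (a point): where the centre of the rake's grip belongs in the blue stand, 102 mm above the worktop. x runs along the stored handle. The stand (fixed) has a foot plate 130 x 80 x 8 mm and two uprights 10 mm thick, 45 mm ahead of and behind this point (80 mm clear between them), 48 mm wide, each with a flared notch whose floor is 93 mm and cheeks about 109 mm above the worktop; the notch is 22 mm wide at its floor and about 34 mm at its top.
- bottle_center (a point): centre of the tall clear laboratory bottle with a white cap, 63 mm across, 113 mm tall, standing just beyond one end of the tray (it and the tin may change places)
- tin_center (a point): centre of the white metal tin, 65 mm across, 53 mm tall, standing beyond the other end of the tray
- wash_bottle_center (a point): centre of the squeeze wash bottle, 86 x 65 mm, 188 mm tall, behind the tray near the furnace
- tape_center (a point): centre of the tape roll lying flat, 100 mm across, 25 mm high
- crucible_center (a point): centre of the loose white porcelain crucible, 43 mm across, 28 mm high
- block_a: the same block as block_a_center; origin at the centre of its underside
- block_b: the same block as block_b_center; origin at the centre of its underside
- block_c: the same block as block_c_center; origin at the centre of its underside
- block_d: the same block as block_d_center; origin at the centre of its underside
- rake: the rake; origin 90 mm below the grip centre
Mind the look-alikes: they are no part of the job. Leave any black look-alike of the block_d alone.

How it is judged:
By the outcome, as a careful person would: the job done as asked, in the order asked, and still so for the second after the job is handed in, with the robot touching nothing.
It also fails if it takes over 61 s, if anything falls off the work surface, if the arm or the gripper's body presses on something with over 40 N, if the wrist force passes 120 N, or if a joint passes its speed limit or range.

ROBOT

A 6-joint arm with a two-finger parallel gripper is mounted at the origin on a cart in front of the work surface, level with it; the furniture and walls round the work are solid. World frame = base frame: x ahead of the robot, y to its left, z up, the work surface at z = 0. Lengths are in m, angles in degrees, forces in N, time in s.
With the tool pointing down it reaches from about 0.35 to 0.875 m from the base axis. Payload 4.2 kg.
Tool frame: the origin (TCP) lies midway between the tips of the shut fingers; the grasp point (between the pads) lies 19 mm behind it; z points along the fingers, y is the direction in which the jaws open and shut (so a half turn about z gives the same grasp; the last joint's range is limited). The gripper opens to 87 mm and grips with 3 to 60 N. Pads are 19 mm wide; open, the fingers measure 117 mm over their backs; the gripper's body (75 mm by 190 mm) begins 51 mm behind the grasp point.
Start: joints at [-58.293, 22.042, 0.453, 0, -68.411, -14.817], TCP at [0.182, -0.598, 0.223] pointing down, gripper open.
Joint ranges: [-179.83, 179.83], [-69.29, 118.12], [-61.27, 80.66], [-181.25, 117.63], [-171.15, -9.14], [-177.46, 177.46]. Speed limits (degrees/s): [159.86, 159.86, 180, 180, 180, 180].

INTERFACE

Orientations are given as a 3x3 rotation matrix whose columns are the frame's x, y, z axes.
In Python, from station import sense, capture, calibration, finish_job gives the robot as it stands.
- The arm moves only by the tool carry_out, never from a script. Its argument "commands" is one flat list of numbers, 6 for each row, row after row: the shift along the tool's x, y, z in mm, then the turn, a rotation vector about the tool's x, y, z in rad. A call has 1 to 5 rows; each row shifts and turns the pose as measured when the row begins, along the tool's axes as they then stand; what a row does not reach is not made up. A row lasts 1/8 s, in which the tool goes at most 62.5 mm and 10.7 degrees, less where a joint would pass 70% of its speed; a pose out of reach is approached as far as the arm can. A call is refused whole if a number of a shift passes 62.5 or a number of a turn 0.188, either way. A call with a gripper value outside its range is refused whole. "grip" is the finger opening in mm, from 0 to 87, set as the call begins (left out, the last holds). The fingers move at their own pace and stop on an object; the grip force is fixed at half the most. Time passes only in rows, so rows that do not move let the fingers close. It gives the time, the measured TCP pose, the force and the opening at its end, in the units of the state.
- sense(): the state, without advancing time (a new reading comes with each control period).
- capture(name): name is "scene" or "side" or "wrist"; returns the picture (480x640x3 uint8, red, green, blue); there is no depth.
- calibration(name): a dict with "fx", "fy", "cx", "cy" (pixels), "dist" ([k1, k2, p1, p2, k3] as OpenCV has them; the pictures are not rectified), "rvec" (rotation vector, rad) and "tvec" (3), from world to camera coordinates, as OpenCV has them. Camera axes: x right, y down, z forward; pixel columns grow to the right and rows downward; lengths in m; the calibration is good to about 2 mm. A picture is of the moment at which its call begins: read the wrist's pose just before it. calibration takes no time and is no camera call; for the wrist camera it gives the pose at the moment of the call.
- finish_job(): hands the job in, once; it reports no verdict.
The state is a dict: "time_s": time; "joints": joint angles; "joint_velocities": joint speeds; "effort": joint torques, N m; "tcp_pos": TCP position; "ee_rot": TCP orientation; "wrist_force": force on the tool from outside, world axes, zero at the start; "moment": the same for the moment, N m; "gripper_width": opening from 0.0 (shut) to 1.0 (fully open).
Only numpy, scipy, OpenCV 4.12 (cv2) and the standard library are available. Lean on these libraries where they do the work, as an engineer would, in place of code of your own. Each camera call takes 0.05 s, during which the arm holds its last target.

## Working session

There is one attempt and no reset: what is moved stays moved. The work goes in short steps, Python scripts to look and compute and a tool call to move; the robot and the scene stay as the last step left them, time stands still between calls to the robot, and variables do not carry over. Pictures are saved under pics/ and viewed, and the job is handed in when it is done.

Besides the shell and the picture viewer there is one more tool, called after "Call:" as name(argument=value, ...) on one line, values as JSON. carry_out: Moves the arm, as the interface text tells. Its arguments: {"type":"object","properties":{"commands":{"type":"array"},"grip":{"type":"number"}},"required":["commands"]}

```bash
ls; mkdir -p pics
python3 - <<'E'
from station import *
import cv2
print(sense())
for n in ("scene","side","wrist"):
    c=calibration(n); print(n,c)
    cv2.imwrite(f"pics/{n}0.png",cv2.cvtColor(capture(n),cv2.COLOR_RGB2BGR))
E
```

```text
pics
{'time_s': 0.0, 'joints': array([-5.82926374e+01,  2.20913688e+01,  3.78057115e-01, -3.02219798e-02,
       -6.84122358e+01, -1.48163204e+01]), 'joint_velocities': array([-0.02986108, -0.0254453 ,  0.09873222,  0.13961698,  0.02202805,
       -0.02582799]), 'effort': array([ 2.60190798e-03, -3.90662313e+01,  1.87403816e+01,  4.21991318e+00,
        1.08606354e-02, -1.73284743e-04]), 'tcp_pos': array([ 0.18142996, -0.59743417,  0.22143827]), 'ee_rot': array([[-9.56915516e-01, -2.90365557e-01, -7.34369151e-04],
       [-2.90366473e-01,  9.56913167e-01,  2.12190579e-03],
       [ 8.65991548e-05,  2.24372075e-03, -9.99997479e-01]]), 'wrist_force': array([-0.89582968,  0.72172293,  0.32815303]), 'moment': array([ 0.0433066 ,  0.03273021, -0.01960734]), 'gripper_width': 0.9977955391389943}
scene {'fx': 550.9885737568935, 'fy': 550.9885737568935, 'cx': 316.58051658748667, 'cy': 250.97807625989884, 'dist': array([-0.07832757,  0.        ,  0.        ,  0.        ,  0.        ]), 'rvec': array([ 0.81472724, -2.48255915,  1.20198301]), 'tvec': array([0.47304376, 0.23760213, 1.29341837])}
side {'fx': 495.2486491858925, 'fy': 495.2486491858925, 'cx': 321.78758489576353, 'cy': 239.71324755472213, 'dist': array([-0.00168429,  0.        ,  0.        ,  0.        ,  0.        ]), 'rvec': array([ 2.04564978, -0.40279572,  0.2674955 ]), 'tvec': array([-0.49548697,  0.2081372 ,  1.06709175])}
wrist {'fx': 348.39349630026186, 'fy': 348.39349630026186, 'cx': 313.5435645213605, 'cy': 238.93119878338163, 'dist': array([-0.05802841,  0.        ,  0.        ,  0.        ,  0.        ]), 'rvec': array([-1.75350228, -2.36575405, -0.35747115]), 'tvec': array([ 0.62426972, -0.03545545,  0.39255126])}
```

View pics/scene0.png

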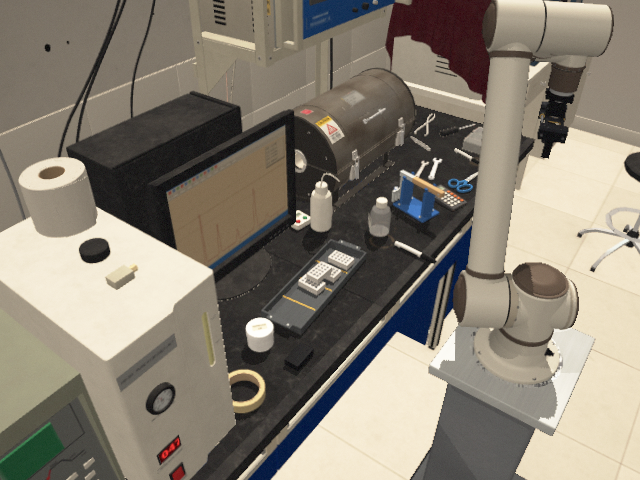

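View pics/side0.png

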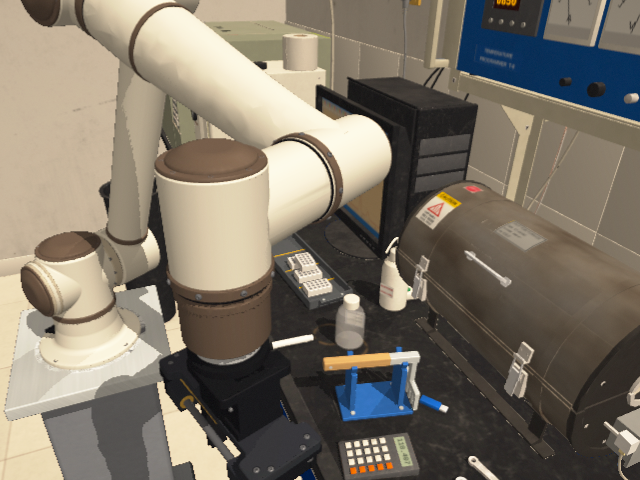

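View pics/wrist0.png

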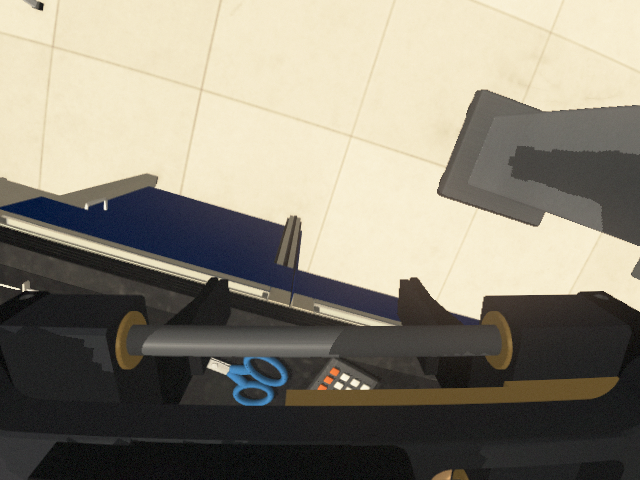

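The scene view shows the tray with blocks around (318,280), the stand and rake at (418,195), the bottle at (380,215), the tin at (260,335), the tape at (243,390) and a black look-alike at (299,357). I'll enlarge those areas.

```bash
cat > h.py <<'E'
import numpy as np, cv2
from station import *
def K(c): return np.array([[c['fx'],0,c['cx']],[0,c['fy'],c['cy']],[0,0,1.]])
def ray(c,px):
    px=np.asarray(px,float).reshape(-1,1,2)
    u=cv2.undistortPoints(px,K(c),c['dist']).reshape(-1,2)
    R=cv2.Rodrigues(c['rvec'])[0]; t=np.asarray(c['tvec'])
    d=np.c_[u,np.ones(len(u))]@R
    return -R.T@t, d/np.linalg.norm(d,axis=1)[:,None]
def onz(c,px,z):
    o,d=ray(c,px); return o+d*((z-o[2])/d[:,2])[:,None]
def proj(c,P):
    return cv2.projectPoints(np.asarray(P,float).reshape(-1,1,3),c['rvec'],c['tvec'],K(c),c['dist'])[0].reshape(-1,2)
def tri(c1,p1,c2,p2):
    o1,d1=ray(c1,p1);o2,d2=ray(c2,p2);out=[]
    for a,b in zip(d1,d2):
        A=np.c_[a,-b];s=np.linalg.lstsq(A,o2-o1,rcond=None)[0]
        q1=o1+s[0]*a;q2=o2+s[1]*b;out.append(np.r_[(q1+q2)/2,np.linalg.norm(q1-q2)])
    return np.array(out)
def crop(img,x0,y0,x1,y1,k,name):
    im=cv2.resize(img[y0:y1,x0:x1],None,fx=k,fy=k,interpolation=cv2.INTER_CUBIC)
    for x in range((x0+9)//10*10,x1,10):
        cv2.line(im,((x-x0)*k,0),((x-x0)*k,6 if x%50 else 14),(0,255,0),1)
        if x%20==0: cv2.putText(im,str(x),((x-x0)*k+2,12),0,.35,(0,255,0),1)
    for y in range((y0+9)//10*10,y1,10):
        cv2.line(im,(0,(y-y0)*k),(6,(y-y0)*k),(0,255,0),1)
        cv2.putText(im,str(y),(8,(y-y0)*k+4),0,.35,(0,255,0),1)
    cv2.imwrite(name,im)
E
python3 - <<'E'
from h import *
s=cv2.imread('pics/scene0.png'); d=cv2.imread('pics/side0.png')
crop(s,250,230,380,340,6,'pics/c_tray.png')
crop(s,360,150,480,240,6,'pics/c_stand.png')
crop(d,310,330,440,430,6,'pics/d_stand.png')
crop(d,260,225,420,345,5,'pics/d_tray.png')
E
```

```text
(no output)
```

View pics/c_tray.png

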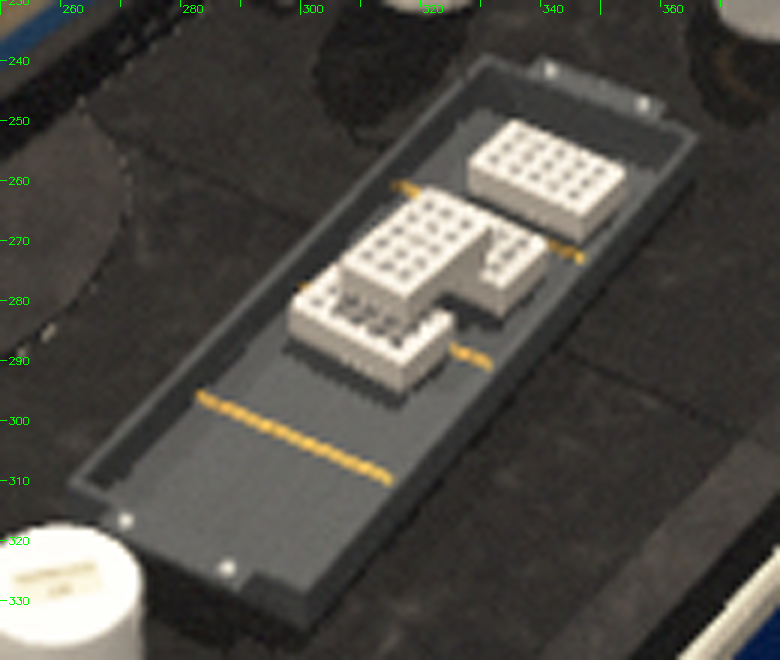

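View pics/c_stand.png

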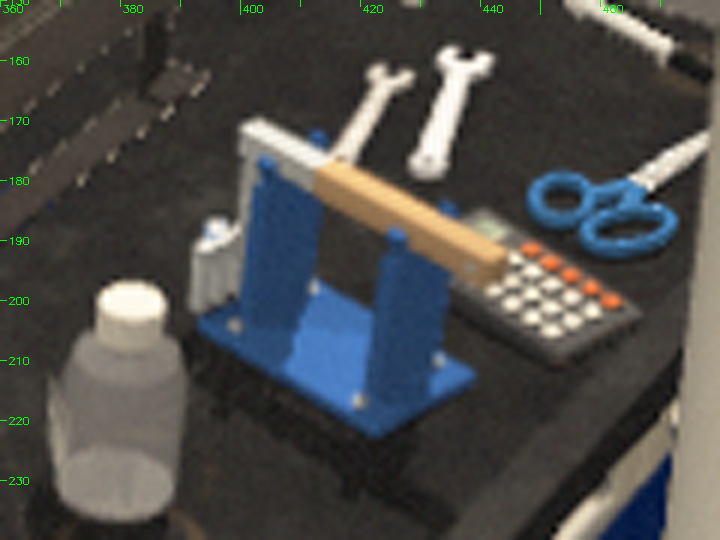

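View pics/d_stand.png

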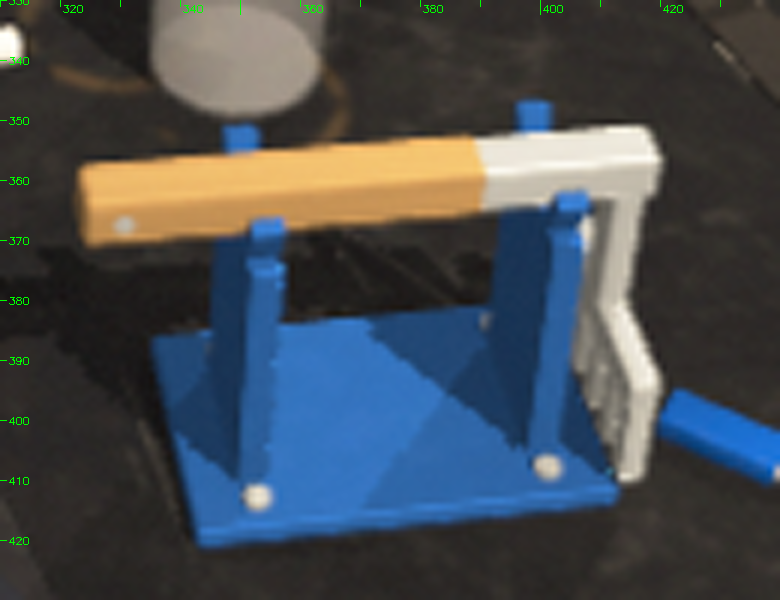

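View pics/d_tray.png

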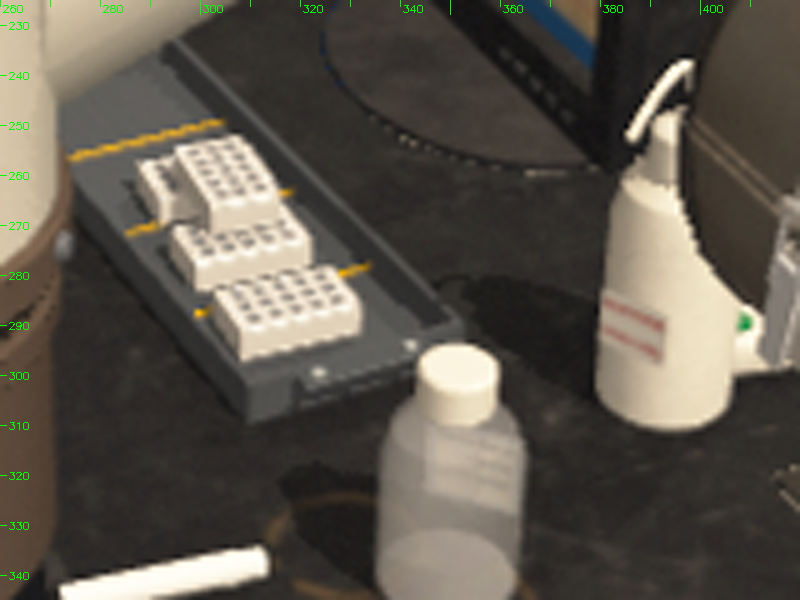

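Run:
```python
from h import *
np.set_printoptions(precision=4,suppress=True)
s=calibration('scene');d=calibration('side')
C=lambda p,x0,y0,k:np.array(p,float)/k+[x0,y0]
L=C([(395,182),(583,259),(303,288),(492,365),(198,397),(392,482)],250,230,6)
P=onz(s,L,.004);print('lines',P)
for a in (0,2,4): print(P[a:a+2].mean(0),np.linalg.norm(P[a]-P[a+1]))
# lines in side:near(270,155)-(222,122); mid R (293,192) ; far (370,265)
LS=C([(372,265),(293,192),(222,122),(70,157),(195,315),(127,233)],260,225,5)
print('side lines',onz(d,LS,.004))
rim=C([(488,57),(697,137),(73,484),(302,598)],250,230,6); print('rim',onz(s,rim,.022))
# blocks top corners scene
B={'far':[(517,120),(627,174),(583,212),(470,160)],'top':[(428,187),(497,225),(405,293),(342,262)]}
for k,v in B.items(): print(k,onz(s,C(v,250,230,6),.022 if k!='top' else .04))
print('midR',onz(s,C([(550,242),(502,285)],250,230,6),.022),'near',onz(s,C([(290,300),(400,360),(453,318)],250,230,6),.022))
# handle: triangulate: head end top corner, wood boundary, rear
sc=C([(258,118),(330,162),(510,255),(312,187),(490,280)],360,150,6)
sd=C([(642,127),(478,135),(80,167),(485,152),(85,185)],310,330,6)
print(tri(s,sc,d,sd))
print('scene cam',ray(s,[[320,240]])[0],'side',ray(d,[[320,240]])[0])
w=calibration('wrist'); R=cv2.Rodrigues(w['rvec'])[0];print('wrist pos',-R.T@w['tvec'],'axes rows',R)
# bottle, tin etc
print('bottle base',onz(s,[[379,232]],0),'tin',onz(s,[[260,327]],.053),'tape',onz(s,[[244,390]],.025),'wash',onz(s,[[320,226]],.0))
# stand foot corners z=.008
print('foot',onz(s,C([(198,325),(375,433),(476,375),(318,280)],360,150,6),.008))
print('footS',onz(d,C([(152,335),(200,545),(617,490)],310,330,6),.008))
```

```text
lines [[0.579  0.0131 0.004 ]
 [0.4776 0.0066 0.004 ]
 [0.5679 0.0985 0.004 ]
 [0.4701 0.0897 0.004 ]
 [0.5608 0.1825 0.004 ]
 [0.4623 0.1745 0.004 ]]
[0.5283 0.0098 0.004 ] 0.10166283942587687
[0.519  0.0941 0.004 ] 0.09812970423631685
[0.5116 0.1785 0.004 ] 0.09883456518023062
side lines [[0.5797 0.0141 0.004 ]
 [0.5693 0.0952 0.004 ]
 [0.5609 0.1797 0.004 ]
 [0.4684 0.1735 0.004 ]
 [0.4784 0.0046 0.004 ]
 [0.4719 0.0886 0.004 ]]
rim [[ 0.5863 -0.0726  0.022 ]
 [ 0.4722 -0.0803  0.022 ]
 [ 0.5568  0.2689  0.022 ]
 [ 0.4416  0.2635  0.022 ]]
far [[ 0.5472 -0.0405  0.022 ]
 [ 0.4836 -0.0377  0.022 ]
 [ 0.4848 -0.0028  0.022 ]
 [ 0.5477 -0.0029  0.022 ]]
top [[0.5393 0.0425 0.04  ]
 [0.4991 0.0458 0.04  ]
 [0.5051 0.1071 0.04  ]
 [0.5393 0.1069 0.04  ]]
midR [[0.485  0.0235 0.022 ]
 [0.4856 0.0605 0.022 ]] near [[0.5549 0.1244 0.022 ]
 [0.493  0.1271 0.022 ]
 [0.4904 0.0913 0.022 ]]
[[ 0.5465 -0.4061  0.1138  0.0011]
 [ 0.4976 -0.3916  0.1132  0.005 ]
 [ 0.3823 -0.3628  0.1151  0.0054]
 [ 0.5039 -0.386   0.0992  0.0065]
 [ 0.3874 -0.3563  0.1014  0.0043]]
scene cam [-0.1239  0.9813  0.9874] side [ 0.1162 -0.9558  0.7074]
wrist pos [ 0.1041 -0.6218  0.3843] axes rows [[-0.2912  0.9567  0.0021]
 [ 0.9146  0.2778  0.2938]
 [ 0.2805  0.0874 -0.9559]]
bottle base [[ 0.5083 -0.2132  0.    ]] tin [[0.5039 0.3358 0.053 ]] tape [[0.4291 0.4781 0.025 ]] wash [[ 0.6694 -0.1318  0.    ]]
foot [[ 0.545  -0.36    0.008 ]
 [ 0.4219 -0.3277  0.008 ]
 [ 0.4036 -0.4071  0.008 ]
 [ 0.5145 -0.4385  0.008 ]]
footS [[ 0.4247 -0.3335  0.008 ]
 [ 0.4035 -0.4146  0.008 ]
 [ 0.5288 -0.4429  0.008 ]]
```

Measurements of the two views agree to a few mm. Next I'll check clearances and plan the move to hover over the stand, with the tool x along the rake's x (head end), so the rake can later be turned -70° to point down the tray.

```bash
cat >> h.py <<'E'
from scipy.spatial.transform import Rotation as Ro
def Rdown(yaw):  # tool x at yaw deg, z down
    a=np.radians(yaw);x=np.array([np.cos(a),np.sin(a),0]);z=np.array([0,0,-1.]);return np.c_[x,np.cross(z,x),z]
def plan(p1,R1,n,p0=None,R0=None,turn=None):
    """rows from the present pose to p1,R1 in n equal steps"""
    s=sense()
    p0=s['tcp_pos'] if p0 is None else np.array(p0); R0=s['ee_rot'] if R0 is None else R0
    rv=Ro.from_matrix(R0.T@R1).as_rotvec()
    rows=[]
    for i in range(n):
        a=Ro.from_rotvec(rv*i/n).as_matrix()
        sh=(R0@a).T@(np.array(p1)-p0)/n*1000
        rows.append(np.r_[sh.round(1),(rv/n).round(4)])
    for i in range(0,n,5): print([float(v) for r in rows[i:i+5] for v in r])
def st():
    s=sense();print('t',round(s['time_s'],2),'tcp',s['tcp_pos'].round(4),'yaw',np.degrees(np.arctan2(s['ee_rot'][1,0],s['ee_rot'][0,0])).round(2),'z',s['ee_rot'][:,2].round(4),'J',s['joints'].round(1),'F',s['wrist_force'].round(2),'M',s['moment'].round(3),'g',round(s['gripper_width']*87,1))
np.set_printoptions(precision=4,suppress=True)
E
python3 - <<'E'
from h import *
s=calibration('scene')
print('furnace base',onz(s,[[355,178],[300,170],[400,145]],0),'monitor low',onz(s,[[295,228],[220,275]],0.05))
plan([.475,-.383,.23],Rdown(-14.7),15)
E
```

```text
furnace base [[ 0.7386 -0.4346  0.    ]
 [ 0.9248 -0.3639  0.    ]
 [ 0.7342 -0.7449  0.    ]] monitor low [[ 0.6814 -0.0243  0.05  ]
 [ 0.7104  0.2551  0.05  ]]
[-22.9, 8.0, -0.5, 0.0001, 0.0001, -0.1727, -23.9, 4.0, -0.5, 0.0001, 0.0001, -0.1727, -24.2, -0.2, -0.5, 0.0001, 0.0001, -0.1727, -23.8, -4.4, -0.6, 0.0001, 0.0001, -0.1727, -22.7, -8.4, -0.6, 0.0001, 0.0001, -0.1727]
[-21.0, -12.2, -0.6, 0.0001, 0.0001, -0.1727, -18.5, -15.6, -0.6, 0.0001, 0.0001, -0.1727, -15.6, -18.6, -0.6, 0.0001, 0.0001, -0.1727, -12.2, -21.0, -0.6, 0.0001, 0.0001, -0.1727, -8.4, -22.7, -0.6, 0.0001, 0.0001, -0.1727]
[-4.4, -23.8, -0.6, 0.0001, 0.0001, -0.1727, -0.2, -24.2, -0.6, 0.0001, 0.0001, -0.1727, 4.0, -23.9, -0.6, 0.0001, 0.0001, -0.1727, 8.0, -22.9, -0.6, 0.0001, 0.0001, -0.1727, 11.8, -21.2, -0.6, 0.0001, 0.0001, -0.1727]
```

Call:
carry_out(commands=[-22.9,8.0,-0.5,0,0,-0.173,-23.9,4.0,-0.5,0,0,-0.173,-24.2,-0.2,-0.5,0,0,-0.173,-23.8,-4.4,-0.6,0,0,-0.173,-22.7,-8.4,-0.6,0,0,-0.173], grip=87)

```text
time_s: 0.78
tcp_pos: [0.2792, -0.5228, 0.2218]
ee_rot: [[-0.377, -0.926, -0.003], [-0.926, 0.377, 0.006], [-0.004, 0.005, -1.0]]
wrist_force: [-0.2, -0.4, -0.6]
gripper_width: 0.998
```

Call:
carry_out(commands=[-21.0,-12.2,-0.6,0,0,-0.173,-18.5,-15.6,-0.6,0,0,-0.173,-15.6,-18.6,-0.6,0,0,-0.173,-12.2,-21.0,-0.6,0,0,-0.173,-8.4,-22.7,-0.6,0,0,-0.173])

```text
time_s: 1.4
tcp_pos: [0.3766, -0.4439, 0.2232]
ee_rot: [[0.486, -0.874, -0.005], [-0.874, -0.486, 0.009], [-0.011, 0.0, -1.0]]
wrist_force: [-0.2, 0.6, -0.1]
gripper_width: 1.001
```

Call:
carry_out(commands=[-4.4,-23.8,-0.6,0,0,-0.173,-0.2,-24.2,-0.6,0,0,-0.173,4.0,-23.9,-0.6,0,0,-0.173,8.0,-22.9,-0.6,0,0,-0.173,11.8,-21.2,-0.6,0,0,-0.173])

```text
time_s: 2.02
tcp_pos: [0.4713, -0.3622, 0.2245]
ee_rot: [[0.986, -0.169, -0.009], [-0.169, -0.986, 0.012], [-0.01, -0.01, -1.0]]
wrist_force: [0.7, -0.1, -0.8]
gripper_width: 1.004
```

Run:
```python
from h import *
st()
np.save('w1.npy',calibration('wrist'),allow_pickle=True)
cv2.imwrite("pics/wrist1.png",cv2.cvtColor(capture('wrist'),cv2.COLOR_RGB2BGR))
```

```text
t 2.02 tcp [ 0.4713 -0.3622  0.2245] yaw -9.7 z [-0.0085  0.0117 -0.9999] J [-22.2  19.4  -3.1  -0.5 -68.2 102.6] F [ 0.75 -0.11 -0.81] M [-0.092  0.094  0.017] g 87.3
```

View pics/wrist1.png

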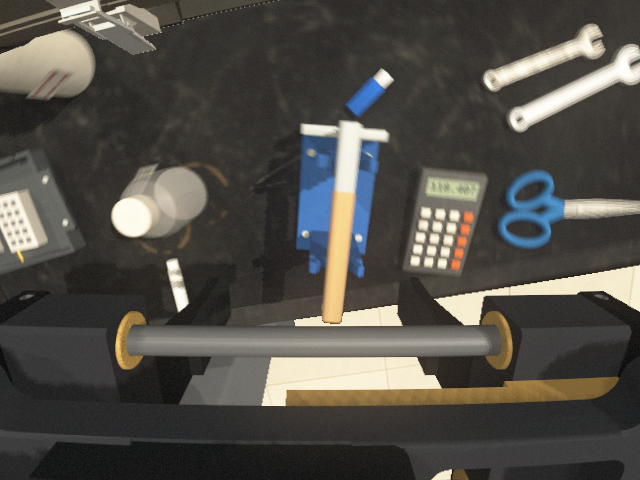

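The wrist view shows the rake handle running from (349,122) (head) to (332,322) (tail), with the wood/aluminium boundary at about row 192. I'll measure it in an enlarged crop.

Run:
```python
from h import *
im=cv2.imread('pics/wrist1.png'); crop(im,280,110,400,220,6,'pics/w1a.png'); crop(im,280,215,400,330,6,'pics/w1b.png')
hsv=cv2.cvtColor(im,cv2.COLOR_BGR2HSV)
m=cv2.inRange(hsv,(8,60,120),(25,200,255)); m[330:]=0
n,l,stt,ce=cv2.connectedComponentsWithStats(m); i=1+stt[1:,4].argmax(); print(stt[i],ce[i])
for y in range(195,322,14):
    x=np.where(l[y]==i)[0]; print(y,x.min(),x.max())
```

```text
[ 322  191   33  133 2784] [337.3804 256.9127]
195 334 354
209 332 352
223 331 351
237 329 350
251 327 349
265 326 347
279 325 346
293 324 344
307 322 342
321 323 341
```

View pics/w1a.png

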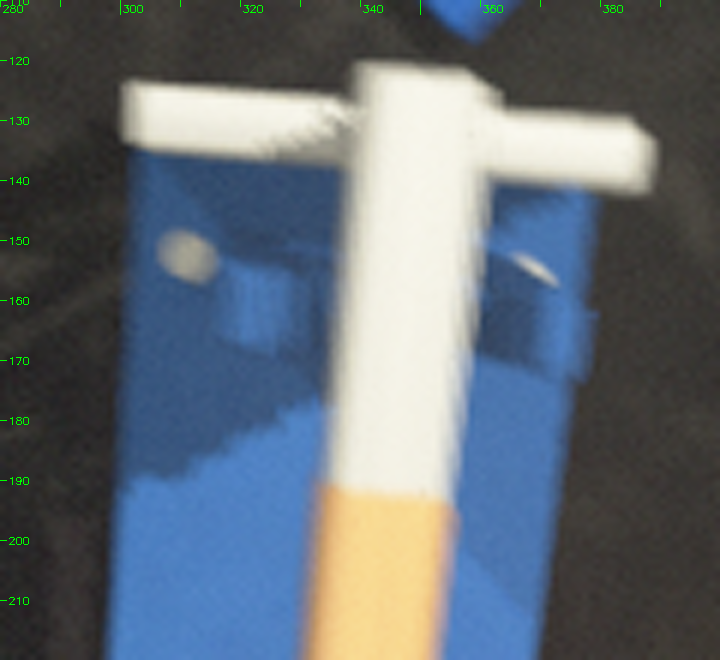

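View pics/w1b.png

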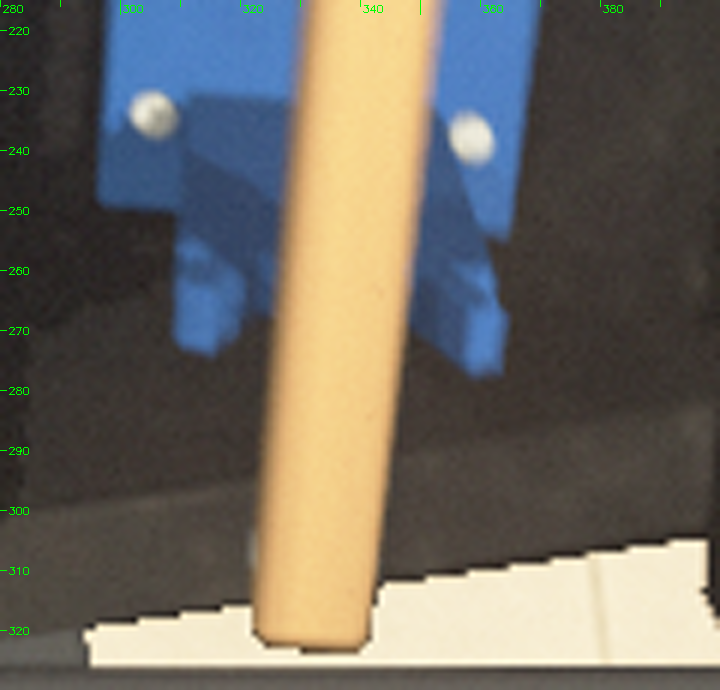

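Run:
```python
from h import *
w=np.load('w1.npy',allow_pickle=True).item(); d=calibration('side'); s=calibration('scene')
wp=[(344,192),(331.8,322)]
T=tri(w,wp,d,[(390.25,353.9),(323.5,359.2)]); print('tri side',T)
print('tri scene',tri(w,wp[:1],s,[(360+322/6,150+172/6)]))
P=onz(w,wp,.111); print(P,np.linalg.norm(P[0]-P[1]))
ed=onz(w,[(334,195),(354,195),(323.5,307),(342,307)],.111);print(ed,np.linalg.norm(ed[0]-ed[1]),np.linalg.norm(ed[2]-ed[3]))
a=ed[:2].mean(0);b=ed[2:].mean(0);v=a-b;print('yaw',np.degrees(np.arctan2(v[1],v[0])))
u=(P[0]-P[1])/np.linalg.norm(P[0]-P[1]);print('grip',P[0]-.03*u,P[1]+.09*u)
c=onz(w,[(300,124),(388,141)],.042); print('crossbar',c,c.mean(0))
```

```text
tri side [[ 0.5012 -0.3912  0.1106  0.0004]
 [ 0.3861 -0.3629  0.112   0.0024]]
tri scene [[ 0.4996 -0.3916  0.1043  0.0007]]
[[ 0.5012 -0.3911  0.111 ]
 [ 0.3865 -0.3636  0.111 ]] 0.11792536813442869
[[ 0.5001 -0.3829  0.111 ]
 [ 0.4975 -0.3986  0.111 ]
 [ 0.4027 -0.3587  0.111 ]
 [ 0.4    -0.3748  0.111 ]] 0.015950271783698376 0.016385253151519806
yaw -13.815889505490134
grip [ 0.472  -0.3841  0.111 ] [ 0.474  -0.3846  0.111 ]
crossbar [[ 0.5594 -0.3627  0.042 ]
 [ 0.5302 -0.4429  0.042 ]] [ 0.5448 -0.4028  0.042 ]
```

Handle top height is measured at 0.111 m, which matches the text. The grip centre is about (0.4725, -0.384, 0.102) with yaw about -14°.

Run:
```python
from h import *
st(); plan([.4725,-.3843,.14],Rdown(-14),4)
```

```text
t 2.08 tcp [ 0.4733 -0.3607  0.2244] yaw -9.33 z [-0.0074  0.0117 -0.9999] J [-22.   19.5  -3.   -0.5 -68.2 102.8] F [ 1.13  0.72 -0.32] M [-0.035  0.004  0.027] g 86.6
[1.0, 6.1, 21.0, -0.0025, 0.0024, 0.0204, 1.0, 6.0, 21.1, -0.0025, 0.0024, 0.0204, 1.1, 5.9, 21.1, -0.0025, 0.0024, 0.0204, 1.2, 5.8, 21.1, -0.0025, 0.0024, 0.0204]
```

Call:
carry_out(commands=[1.0,6.1,21.0,-0.0025,0.0024,0.0204,1.0,6.0,21.1,-0.0025,0.0024,0.0204,1.1,5.9,21.1,-0.0025,0.0024,0.0204,1.2,5.8,21.1,-0.0025,0.0024,0.0204], grip=60)

```text
time_s: 2.58
tcp_pos: [0.474, -0.3843, 0.1387]
ee_rot: [[0.969, -0.245, 0.003], [-0.245, -0.969, -0.001], [0.003, 0.001, -1.0]]
wrist_force: [0.4, -0.5, -1.1]
gripper_width: 0.701
```

Run:
```python
from h import *
st(); plan([.4725,-.3843,.083],Rdown(-14),4)
np.save('w2.npy',calibration('wrist'),allow_pickle=True)
cv2.imwrite("pics/wrist2.png",cv2.cvtColor(capture('wrist'),cv2.COLOR_RGB2BGR))
```

```text
t 2.58 tcp [ 0.474  -0.3843  0.1387] yaw -14.2 z [ 0.0028 -0.0014 -1.    ] J [-23.8  24.5  -8.5   0.  -56.8  99.6] F [ 0.35 -0.5  -1.13] M [0.011 0.166 0.041] g 61.0
[-0.4, 0.1, 13.9, 0.0002, -0.0008, -0.0009, -0.4, 0.1, 13.9, 0.0002, -0.0008, -0.0009, -0.4, 0.1, 13.9, 0.0002, -0.0008, -0.0009, -0.4, 0.1, 13.9, 0.0002, -0.0008, -0.0009]
```

View pics/wrist2.png

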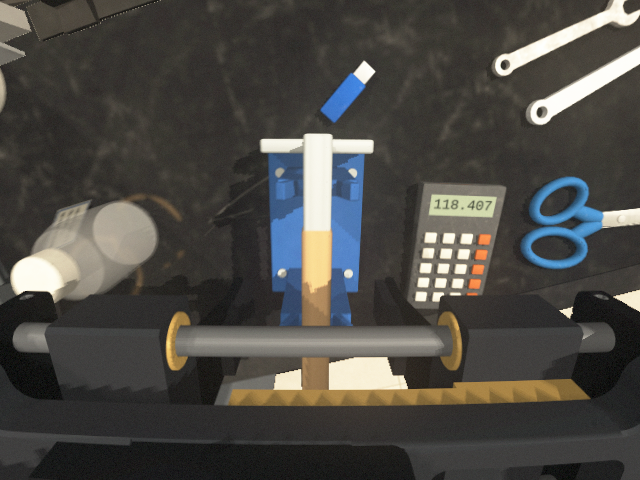

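The handle is vertical in the image (x≈303–332) and centred between the fingers, so the yaw is aligned. I'll check the boundary point and then descend.

Run:
```python
from h import *
w=np.load('w2.npy',allow_pickle=True).item()
P=onz(w,[(317,231),(317.5,140)],.111);print(P, P[0]-.03*np.array([np.cos(.246),-np.sin(.246),0]))
```

```text
[[ 0.4999 -0.3933  0.111 ]
 [ 0.5483 -0.4056  0.111 ]] [ 0.4708 -0.386   0.111 ]
```

Call:
carry_out(commands=[-0.4,0,13.9,0,0,0,-0.4,0,13.9,0,0,0,-0.4,0,13.9,0,0,0,-0.4,0,13.9,0,0,0])

```text
time_s: 3.12
tcp_pos: [0.471, -0.3834, 0.0778]
ee_rot: [[0.969, -0.247, -0.0], [-0.247, -0.969, 0.001], [-0.0, -0.001, -1.0]]
wrist_force: [0.6, -0.1, 0.6]
gripper_width: 0.687
```

Run:
```python
from h import *
st()
```

```text
t 3.12 tcp [ 0.471  -0.3834  0.0778] yaw -14.32 z [-0.0002  0.0008 -1.    ] J [-23.9  28.1 -12.5  -0.1 -49.4  99.6] F [ 0.58 -0.12  0.56] M [-0.129  0.138  0.002] g 59.8
```

Call:
carry_out(commands=[0.5,1.3,-5,0,0,0,0,0,0,0,0,0])

```text
time_s: 3.38
tcp_pos: [0.471, -0.3847, 0.0821]
ee_rot: [[0.969, -0.247, -0.002], [-0.247, -0.969, 0.001], [-0.002, -0.001, -1.0]]
wrist_force: [0.5, 0.3, -0.4]
gripper_width: 0.687
```

Call:
carry_out(commands=[0,0,0,0,0,0,0,0,0,0,0,0,0,0,0,0,0,0,0,0,0,0,0,0], grip=5)

```text
time_s: 3.88
tcp_pos: [0.4718, -0.3851, 0.0837]
ee_rot: [[0.969, -0.247, 0.001], [-0.247, -0.969, -0.0], [0.001, -0.0, -1.0]]
wrist_force: [0.3, -0.6, -0.1]
gripper_width: 0.321
```

Run:
```python
from h import *
st()
```

```text
t 3.88 tcp [ 0.4718 -0.3851  0.0837] yaw -14.29 z [ 0.0011 -0.0001 -1.    ] J [-24.   27.8 -12.   -0.  -50.1  99.8] F [ 0.25 -0.6  -0.07] M [-0.041  0.142  0.003] g 27.9
```

Call:
carry_out(commands=[0,0,0,0,0,0,0,0,0,0,0,0,0,0,0,0,0,0])

```text
time_s: 4.25
tcp_pos: [0.4718, -0.3851, 0.0838]
ee_rot: [[0.969, -0.247, 0.001], [-0.247, -0.969, -0.0], [0.001, -0.0, -1.0]]
wrist_force: [-0.5, -1.0, 0.3]
gripper_width: 0.206
```

Run:
```python
from h import *
st()
```

```text
t 4.25 tcp [ 0.4718 -0.3851  0.0838] yaw -14.29 z [ 0.0011 -0.0001 -1.    ] J [-24.   27.8 -12.   -0.  -50.1  99.7] F [-0.5  -0.98  0.32] M [-0.03   0.169 -0.007] g 17.9
```

Gripped at 17.9 mm. The stored pose for the return is TCP (0.4718, -0.3851, 0.0838), yaw -14.3. Now lifting.

Call:
carry_out(commands=[0,0,-15,0,0,0,0,0,-27,0,0,0,0,0,-27,0,0,0,0,0,-27,0,0,0,0,0,-27,0,0,0])

```text
time_s: 4.88
tcp_pos: [0.4697, -0.3841, 0.2102]
ee_rot: [[0.969, -0.247, -0.005], [-0.247, -0.969, 0.003], [-0.006, -0.002, -1.0]]
wrist_force: [0.3, 0.1, -1.4]
gripper_width: 0.199
```

Run:
```python
from h import *
st(); plan([.515,.107,.205],Rdown(-84.7),15)
cv2.imwrite("pics/side1.png",cv2.cvtColor(capture('side'),cv2.COLOR_RGB2BGR))
cv2.imwrite("pics/wrist3.png",cv2.cvtColor(capture('wrist'),cv2.COLOR_RGB2BGR))
```

```text
t 4.88 tcp [ 0.4697 -0.3841  0.2102] yaw -14.32 z [-0.0051  0.0035 -1.    ] J [-24.   20.9  -3.   -0.1 -66.4  99.7] F [ 0.33  0.14 -1.44] M [-0.129  0.135 -0.066] g 17.3
[-5.2, -32.5, 0.4, 0.0001, 0.0004, 0.0819, -7.8, -31.9, 0.4, 0.0001, 0.0004, 0.0819, -10.4, -31.2, 0.4, 0.0001, 0.0004, 0.0819, -12.9, -30.2, 0.4, 0.0001, 0.0004, 0.0819, -15.3, -29.1, 0.4, 0.0001, 0.0004, 0.0819]
[-17.7, -27.7, 0.4, 0.0001, 0.0004, 0.0819, -19.9, -26.2, 0.4, 0.0001, 0.0004, 0.0819, -22.0, -24.5, 0.4, 0.0001, 0.0004, 0.0819, -23.9, -22.6, 0.4, 0.0001, 0.0004, 0.0819, -25.6, -20.6, 0.4, 0.0001, 0.0004, 0.0819]
[-27.2, -18.4, 0.4, 0.0001, 0.0004, 0.0819, -28.7, -16.1, 0.4, 0.0001, 0.0004, 0.0819, -29.9, -13.7, 0.4, 0.0001, 0.0004, 0.0819, -30.9, -11.2, 0.4, 0.0001, 0.0004, 0.0819, -31.7, -8.7, 0.4, 0.0001, 0.0004, 0.0819]
```

View pics/side1.png

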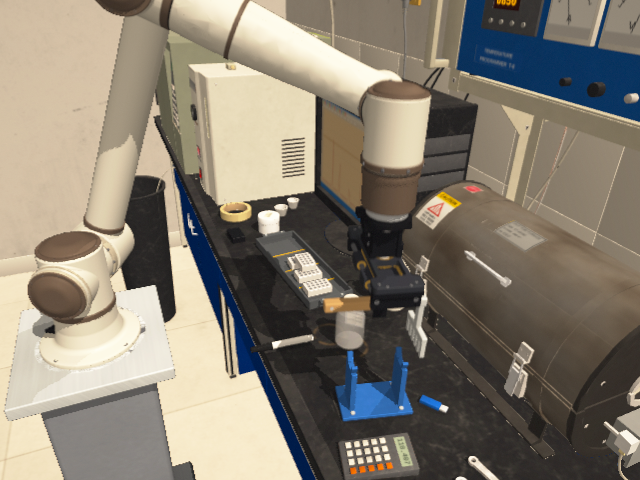

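View pics/wrist3.png

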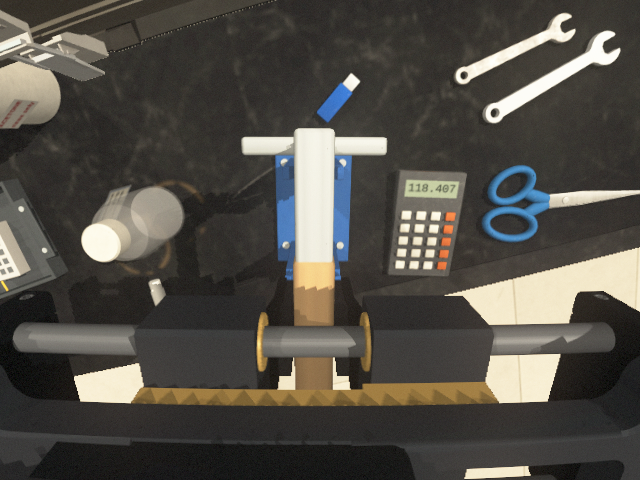

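The rake is lifted and level, and the notches are clear. Moving to the tray.

Call:
carry_out(commands=[-5.2,-32.5,0.4,0,0,0.082,-7.8,-31.9,0.4,0,0,0.082,-10.4,-31.2,0.4,0,0,0.082,-12.9,-30.2,0.4,0,0,0.082,-15.3,-29.1,0.4,0,0,0.082])

```text
time_s: 5.6
tcp_pos: [0.4852, -0.2178, 0.208]
ee_rot: [[0.778, -0.628, -0.003], [-0.628, -0.778, 0.003], [-0.004, -0.0, -1.0]]
wrist_force: [-1.0, -0.6, -1.4]
gripper_width: 0.201
```

Call:
carry_out(commands=[-17.7,-27.7,0.4,0,0,0.082,-19.9,-26.2,0.4,0,0,0.082,-22.0,-24.5,0.4,0,0,0.082,-23.9,-22.6,0.4,0,0,0.082,-25.6,-20.6,0.4,0,0,0.082])

```text
time_s: 6.22
tcp_pos: [0.5011, -0.0484, 0.2031]
ee_rot: [[0.45, -0.893, -0.009], [-0.893, -0.45, 0.005], [-0.008, 0.006, -1.0]]
wrist_force: [0.4, -0.3, -1.6]
gripper_width: 0.201
```

Call:
carry_out(commands=[-27.2,-18.4,0.4,0,0,0.082,-28.7,-16.1,0.4,0,0,0.082,-29.9,-13.7,0.4,0,0,0.082,-30.9,-11.2,0.4,0,0,0.082,-31.7,-8.7,0.4,0,0,0.082])

```text
time_s: 6.85
tcp_pos: [0.5199, 0.1197, 0.1983]
ee_rot: [[0.042, -0.999, -0.016], [-0.999, -0.042, 0.005], [-0.005, 0.016, -1.0]]
wrist_force: [-0.0, 0.7, -0.7]
gripper_width: 0.204
```

Run:
```python
from h import *
st()
np.save('w4.npy',calibration('wrist'),allow_pickle=True)
cv2.imwrite("pics/wrist4.png",cv2.cvtColor(capture('wrist'),cv2.COLOR_RGB2BGR))
d=cv2.imread('pics/side1.png'); crop(d,250,225,350,315,7,'pics/d1_tray.png')
```

```text
t 6.85 tcp [0.5199 0.1197 0.1983] yaw -87.61 z [-0.0158  0.0047 -0.9999] J [ 30.   14.7 -13.6  -0.8 -62.3 -27.2] F [-0.03  0.73 -0.65] M [ 0.004 -0.034 -0.034] g 17.7
```

View pics/wrist4.png

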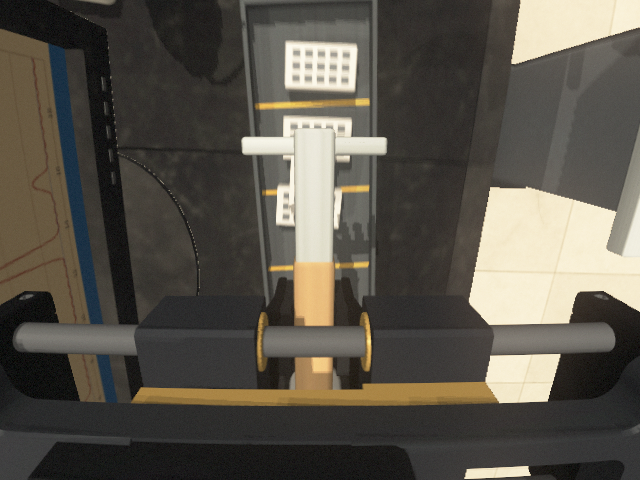

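View pics/d1_tray.png

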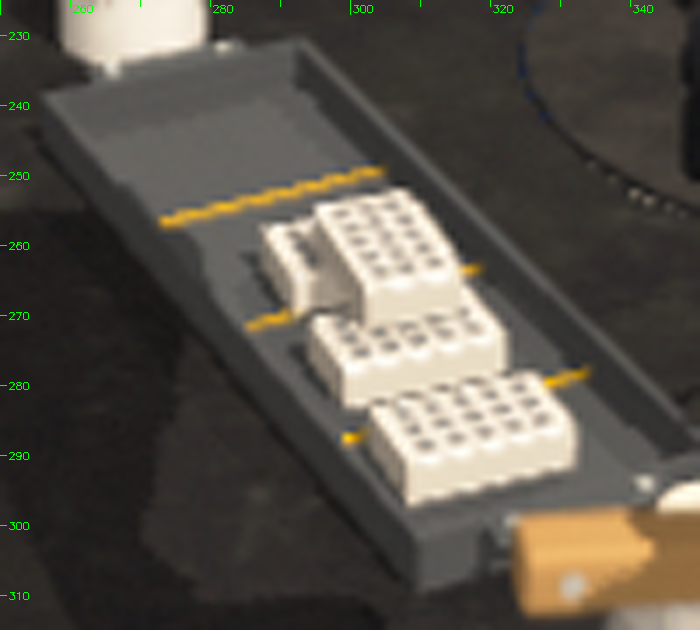

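The wrist view looks straight down on the tray: line ends at (255,106)-(370,102), (262,192)-(370,187) and (268,269)-(370,265), with the far block at (285..357, 41..92).

Run:
```python
from h import *
w=np.load('w4.npy',allow_pickle=True).item()
im=cv2.imread('pics/wrist4.png'); crop(im,235,30,390,150,5,'pics/w4a.png');crop(im,235,150,390,280,5,'pics/w4b.png')
hsv=cv2.cvtColor(im,cv2.COLOR_BGR2HSV)
m=cv2.inRange(hsv,(12,120,100),(30,255,255));m[280:]=0;m[:,:230]=0;m[:,400:]=0
n,l,sx,ce=cv2.connectedComponentsWithStats(m)
for i in range(1,n):
    if sx[i,4]>10:
        y,x=np.where(l==i);e=[(x.min(),y[x==x.min()].mean()),(x.max()+1,y[x==x.max()].mean())]
        print(sx[i],e,onz(w,e,.004)[:,:2].tolist())
print(onz(w,[(320,240)],0))
```

```text
[255  98 115  11 662] [(np.int64(255), np.float64(105.5)), (np.int64(370), np.float64(102.0))] [[0.5777146135253979, 0.01646721244049011], [0.4669524104874562, 0.008425715478699247]]
[341 186  28   6 150] [(np.int64(341), np.float64(187.0)), (np.int64(369), np.float64(188.0))] [[0.4897540347171235, 0.092088546861156], [0.46078650084418094, 0.0918981919273322]]
[262 190  15   5  74] [(np.int64(262), np.float64(192.5)), (np.int64(277), np.float64(192.0))] [[0.5707228160490472, 0.10098329120005352], [0.5553005726647167, 0.09987824603968433]]
[335 261  34   7 167] [(np.int64(335), np.float64(265.5)), (np.int64(369), np.float64(262.5))] [[0.4906621304267623, 0.17873561377436353], [0.4534143360466627, 0.1738661108347447]]
[329 263   5  17  54] [(np.int64(329), np.float64(273.0)), (np.int64(334), np.float64(272.4))] [[0.4967652480737354, 0.1878887239207506], [0.49126483295754864, 0.18697381399131724]]
[268 265  31  15 162] [(np.int64(268), np.float64(269.5)), (np.int64(299), np.float64(276.0))] [[0.5642188820012904, 0.18618456550580825], [0.5298546569623348, 0.1926885101644143]]
[[0.5084 0.1512 0.    ]]
```

View pics/w4a.png

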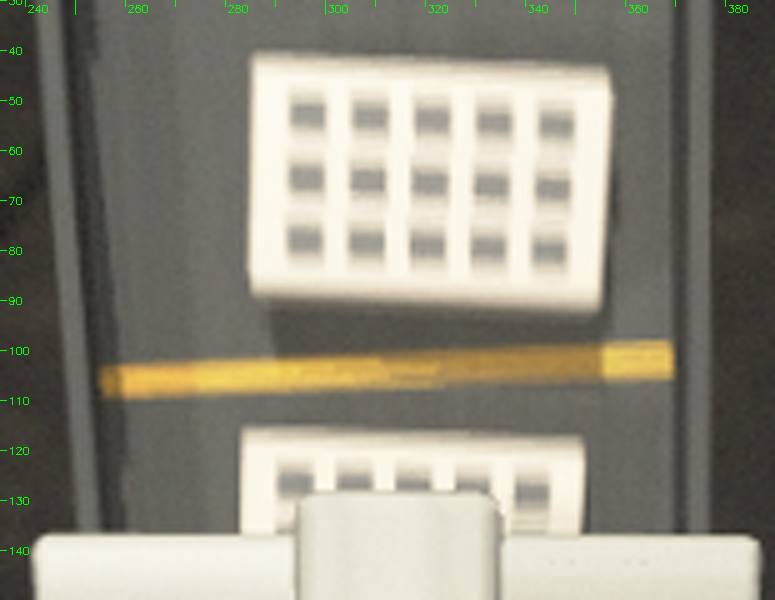

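View pics/w4b.png

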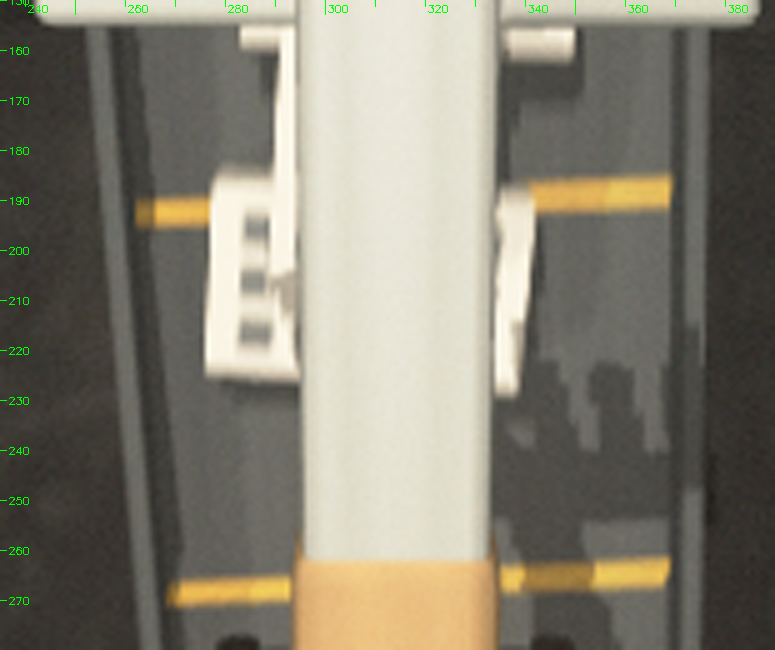

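```bash
cat >> h.py <<'E'
O=np.array([.515,.0945]); BY=np.radians(5.); U=np.array([-np.sin(BY),np.cos(BY)]); V=np.array([np.cos(BY),np.sin(BY)])
def uv(P): P=np.atleast_2d(P)[:,:2]-O; return np.c_[P@U,P@V]*1000
def tcp_for(hu,hv,tipz):  # rake held head toward -u, tool yaw -85
    g=O+(hu+75)/1000*U+hv/1000*V; return [g[0],g[1],tipz+.09-.0182]
E
python3 - <<'E'
from h import *
w=np.load('w4.npy',allow_pickle=True).item()
print('F',uv(onz(w,[(286,41.5),(357,44.5),(355,91.5),(285,88.5)],.022)))
print('M',uv(onz(w,[(284,116.5),(351.5,118.5)],.022)), 'M trailing',uv(onz(w,[(351,160)],.022)))
print('N',uv(onz(w,[(278,184.5),(276,225),(342,188),(339,229)],.022)))
print('T left edge',uv(onz(w,[(291,150)],.040)),uv(onz(w,[(345,190)],.04)))
d=calibration('side'); C=lambda p,x0,y0,k:np.array(p,float)/k+[x0,y0]
print('T side',uv(onz(d,C([(315,207),(405,190),(462,277),(363,293)],250,225,7),.04)))
print('F side',uv(onz(d,C([(372,400),(540,373),(577,437),(407,473)],250,225,7),.022)))
print('M side',uv(onz(d,C([(507,337),(343,370)],250,225,7),.022)))
print('lines side',uv(onz(d,C([(160,222),(383,171),(248,326),(480,268),(345,440),(588,374)],250,225,7),.004)))
s=calibration('scene')
print('T scene',uv(onz(s,C([(428,187),(497,225),(405,293),(342,262)],250,230,6),.04)))
print('lines scene',uv(onz(s,C([(395,182),(583,259),(303,288),(492,365),(198,397),(392,482)],250,230,6),.004)))
print('tip now', uv(onz(w,[(314,145)],.15)))
E
```

```text
F [[-134.161    21.3949]
 [-129.231   -41.0239]
 [ -89.9444  -38.611 ]
 [ -95.1882   24.7727]]
M [[-70.9765  27.2787]
 [-66.4827 -35.0166]] M trailing [[-28.5805 -33.9433]]
N [[ -8.431   37.3431]
 [ 32.0942  42.3613]
 [ -2.0757 -24.7427]
 [ 39.3754 -20.8343]]
T left edge [[-41.3789  21.7964]] [[ -3.041  -25.8607]]
T side [[ 11.2198  -9.0224]
 [  7.7515  27.2489]
 [-57.7424  17.7693]
 [-51.773  -19.5677]]
F side [[ -91.512   -35.3521]
 [-102.495    26.4542]
 [-143.8737   18.6602]
 [-137.1362  -44.3523]]
M side [[-76.1885  27.0382]
 [-69.577  -36.1885]]
lines side [[ 82.5729 -43.0256]
 [ 80.2923  53.8957]
 [ -2.054  -43.2812]
 [ -3.4765  54.4067]
 [-86.0994 -43.3633]
 [-87.0192  55.5773]]
T scene [[-53.8892  19.6583]
 [-47.1486 -20.0449]
 [ 13.3781  -8.8112]
 [ 10.2377  25.3206]]
lines scene [[-86.6858  56.7073]
 [-84.3114 -44.9278]
 [ -0.65    53.0201]
 [ -0.8519 -45.1094]
 [ 83.6636  53.3433]
 [ 84.3063 -45.4892]]
tip now [[-49.1838   2.6653]]
```

The views agree on the layout in bed coordinates (u along the tray, mm): F u≈-114, M u≈-50, N u≈+14, and T on top of M and N, spanning u -54 to +11. The plan is:
1. Push T off over N towards +u, into the last field.
2. Push N, M and F to their own fields through the gaps.

Next I'll position the rake behind T, with the tips still high.

Run:
```python
from h import *
st(); print(tcp_for(-67,3,.05)); plan(tcp_for(-67,3,.05),Rdown(-85),5)
```

```text
t 6.9 tcp [0.5209 0.1228 0.1981] yaw -87.58 z [-0.0143  0.0061 -0.9999] J [ 30.2  14.8 -13.5  -0.8 -62.2 -27.4] F [ 0.82  1.79 -1.33] M [ 0.281 -0.173  0.027] g 17.9
[np.float64(0.517291338152294), np.float64(0.10273102481297695), 0.12180000000000002]
[4.1, 0.7, 15.2, 0.0028, 0.0014, -0.009, 4.1, 0.8, 15.3, 0.0028, 0.0014, -0.009, 4.0, 0.8, 15.3, 0.0028, 0.0014, -0.009, 4.0, 0.9, 15.3, 0.0028, 0.0014, -0.009, 4.0, 1.0, 15.3, 0.0028, 0.0014, -0.009]
```

Call:
carry_out(commands=[4.1,0.7,15.2,0.0028,0.0014,-0.009,4.1,0.8,15.3,0.0028,0.0014,-0.009,4.0,0.8,15.3,0.0028,0.0014,-0.009,4.0,0.9,15.3,0.0028,0.0014,-0.009,2.0,1.0,12,0.0028,0.0014,-0.009])

```text
time_s: 7.52
tcp_pos: [0.5152, 0.1052, 0.1208]
ee_rot: [[0.092, -0.996, -0.002], [-0.996, -0.092, 0.0], [-0.001, 0.002, -1.0]]
wrist_force: [-0.3, 0.4, -2.4]
gripper_width: 0.204
```

Call:
carry_out(commands=[0,0,0,0,0,0])

```text
time_s: 7.65
tcp_pos: [0.5142, 0.1047, 0.1197]
ee_rot: [[0.092, -0.996, -0.005], [-0.996, -0.092, -0.001], [0.0, 0.005, -1.0]]
wrist_force: [0.6, 0.3, -1.3]
gripper_width: 0.203
```

```bash
cat >> h.py <<'E'
def head():
    s=sense(); g=s['tcp_pos']-s['ee_rot'][:,2]*.0182; h=g+s['ee_rot']@np.array([.075,0,.09]); print('head uv',uv(h).round(1),'tipz',round(h[2]*1000,1)); return h
def look(tag,names=('scene','side','wrist')):
    for n in names:
        np.save(f'cal_{tag}_{n}.npy',calibration(n),allow_pickle=True)
        im=cv2.cvtColor(capture(n),cv2.COLOR_RGB2BGR); cv2.imwrite(f'pics/{tag}_{n}.png',im)
        if n=='scene': crop(im,250,225,380,335,6,f'pics/{tag}_sc.png')
        if n=='side': crop(im,250,215,360,315,7,f'pics/{tag}_sd.png')
E
python3 - <<'E'
from h import *
st();head();look('a',('scene','side'))
E
```

```text
t 7.65 tcp [0.5142 0.1047 0.1197] yaw -84.73 z [-0.005  -0.0008 -1.    ] J [ 29.2  18.4 -21.5  -0.1 -50.4 -23.8] F [ 0.61  0.3  -1.31] M [0.05  0.063 0.022] g 17.7
head uv [[-64.8   0. ]] tipz 47.9
```

View pics/a_sc.png

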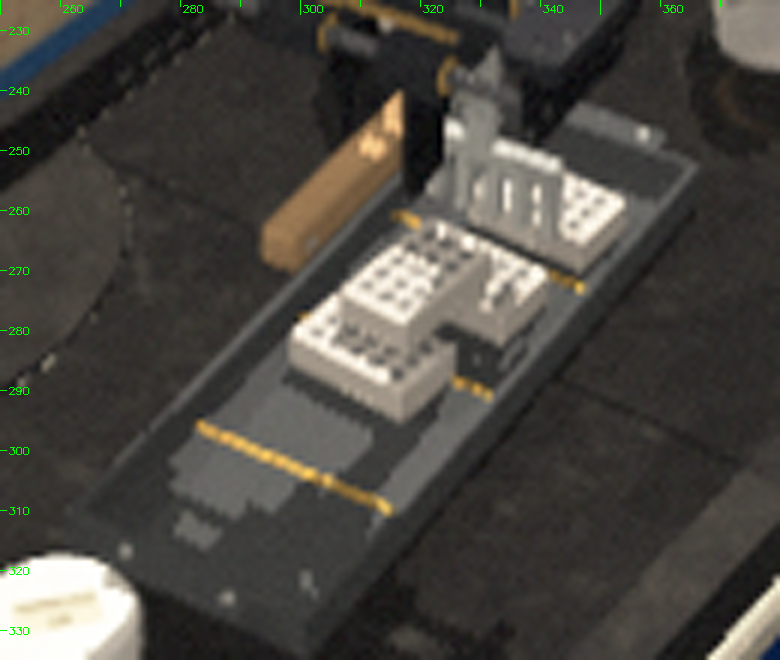

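View pics/a_sd.png

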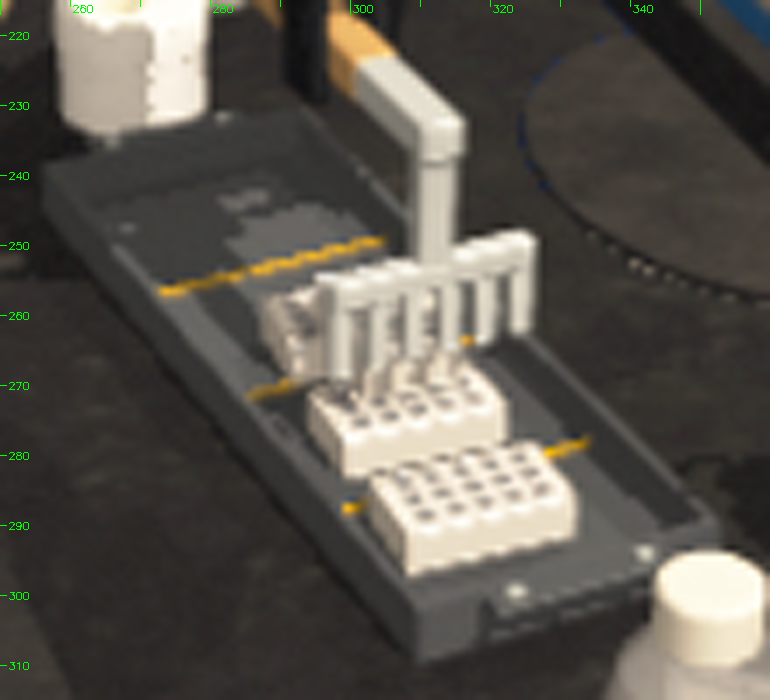

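Run:
```python
from h import *
h=head();s=sense();R=s['ee_rot']
d=calibration('side');sc=calibration('scene')
for y in (-.04,.04):
  for x in (-.004,.004):
    p=h+R@np.array([x,y,0]); print(x,y,'side crop',((proj(d,p)-[250,215])*7).round(),'scene crop',((proj(sc,p)-[250,225])*6).round())
st()
plan(tcp_for(-67,2,.027),Rdown(-85),3)
```

```text
head uv [[-64.3   1.5]] tipz 49.1
-0.004 -0.04 side crop [[523. 314.]] scene crop [[394. 178.]]
0.004 -0.04 side crop [[533. 324.]] scene crop [[403. 169.]]
-0.004 0.04 side crop [[326. 365.]] scene crop [[549. 237.]]
0.004 0.04 side crop [[336. 376.]] scene crop [[557. 227.]]
t 7.75 tcp [0.5153 0.1053 0.121 ] yaw -84.71 z [-0.0022  0.0003 -1.    ] J [ 29.2  18.3 -21.4  -0.1 -50.4 -23.8] F [ 0.08 -0.17 -0.76] M [ 0.064  0.067 -0.043] g 17.5
[0.9, -0.3, 7.4, 0.0007, 0.0002, 0.0017, 0.9, -0.3, 7.4, 0.0007, 0.0002, 0.0017, 0.9, -0.3, 7.4, 0.0007, 0.0002, 0.0017]
```

Run:
```python
from h import *
im=cv2.imread('pics/a_scene.png'); crop(im,315,230,360,275,14,'pics/a_z.png')
im=cv2.imread('pics/a_side.png'); crop(im,290,240,335,280,14,'pics/a_z2.png')
```

```text
(no output)
```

View pics/a_z.png

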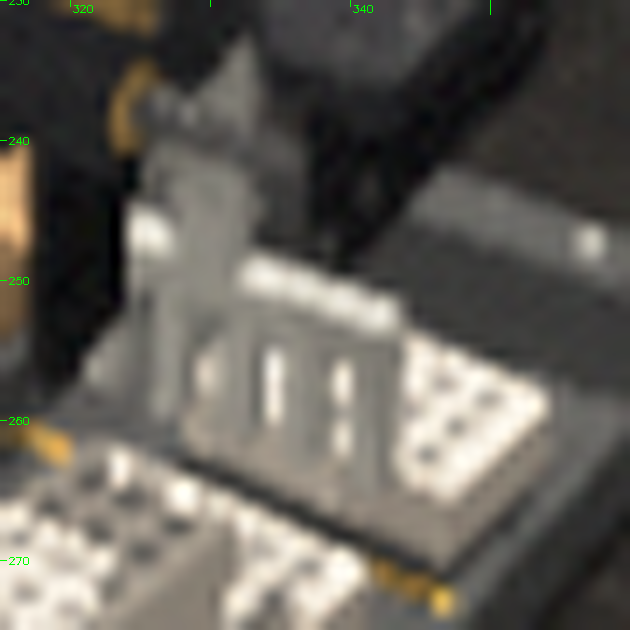

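View pics/a_z2.png

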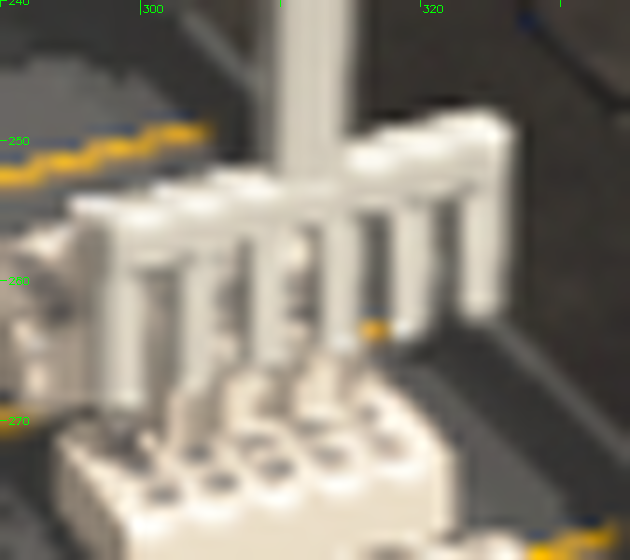

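The tine tips in both views match the computed head position to about 1–2 mm. I'll lower them to 27 mm.

Call:
carry_out(commands=[0.9,-0.5,7.4,0,0,0,0.9,-0.5,7.4,0,0,0,0.9,0,6.4,0,0,0,0,0,0,0,0,0])

```text
time_s: 8.25
tcp_pos: [0.5175, 0.1031, 0.0994]
ee_rot: [[0.092, -0.996, 0.0], [-0.996, -0.092, 0.001], [-0.001, -0.0, -1.0]]
wrist_force: [0.0, 0.1, -1.4]
gripper_width: 0.202
```

Run:
```python
from h import *
st();head()
```

```text
t 8.25 tcp [0.5175 0.1031 0.0994] yaw -84.69 z [ 0.0001  0.0015 -1.    ] J [ 28.9  19.9 -22.7  -0.1 -47.3 -23.5] F [ 0.03  0.08 -1.36] M [0.032 0.15  0.033] g 17.6
head uv [[-66.6   3.7]] tipz 27.5
```

Call:
carry_out(commands=[-10,0,0,0,0,0,-12,0,0,0,0,0,-12,0,0,0,0,0,-12,0,0,0,0,0])

```text
time_s: 8.75
tcp_pos: [0.5134, 0.1519, 0.1]
ee_rot: [[0.092, -0.996, 0.001], [-0.996, -0.092, 0.002], [-0.002, -0.001, -1.0]]
wrist_force: [-0.9, -0.5, -1.5]
gripper_width: 0.202
```

Run:
```python
from h import *
st();head();look('b',('scene','side'))
```

```text
t 8.75 tcp [0.5134 0.1519 0.1   ] yaw -84.71 z [ 0.0013  0.0019 -1.    ] J [ 33.8  20.5 -21.6  -0.1 -47.7 -28.5] F [-0.87 -0.55 -1.46] M [-0.055  0.152  0.008] g 17.6
head uv [[-17.6   3.9]] tipz 28.1
```

View pics/b_sc.png

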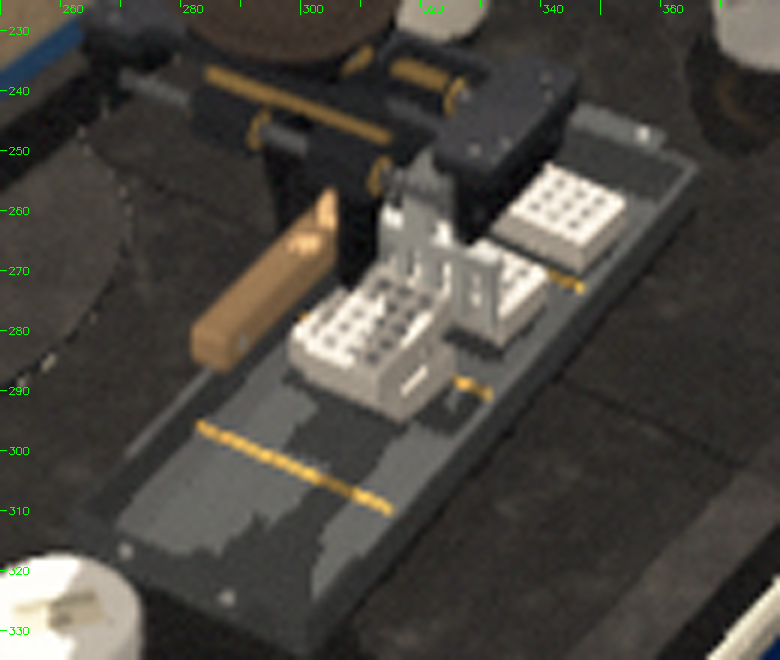

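View pics/b_sd.png

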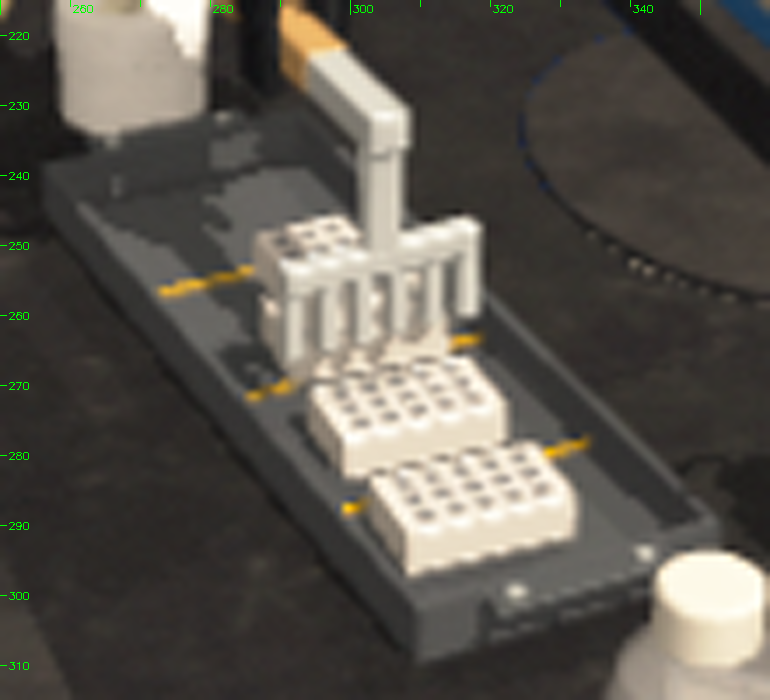

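Call:
carry_out(commands=[-10,0,0,0,0,0,-10,0,0,0,0,0,-10,0,0,0,0,0,-10,0,0,0,0,0])

```text
time_s: 9.35
tcp_pos: [0.5096, 0.1942, 0.1001]
ee_rot: [[0.093, -0.996, 0.002], [-0.996, -0.093, 0.002], [-0.002, -0.002, -1.0]]
wrist_force: [0.2, -0.4, -1.8]
gripper_width: 0.205
```

Run:
```python
from h import *
st();head();look('c',('scene','side'))
```

```text
t 9.35 tcp [0.5096 0.1942 0.1001] yaw -84.67 z [ 0.0015  0.002  -1.    ] J [ 37.9  21.3 -20.3  -0.  -48.2 -32.5] F [ 0.16 -0.44 -1.85] M [-0.054  0.075  0.006] g 17.8
head uv [[25.   3.8]] tipz 28.2
```

View pics/c_sc.png

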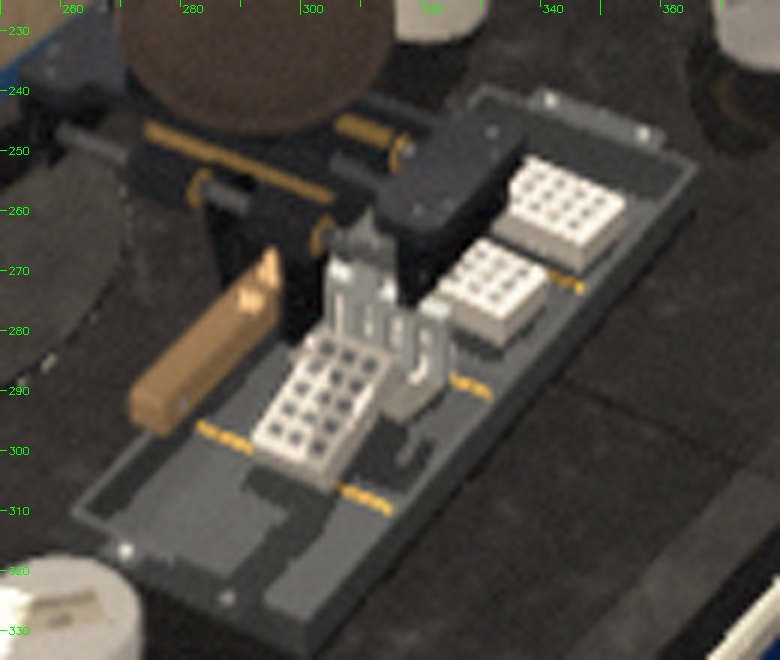

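View pics/c_sd.png

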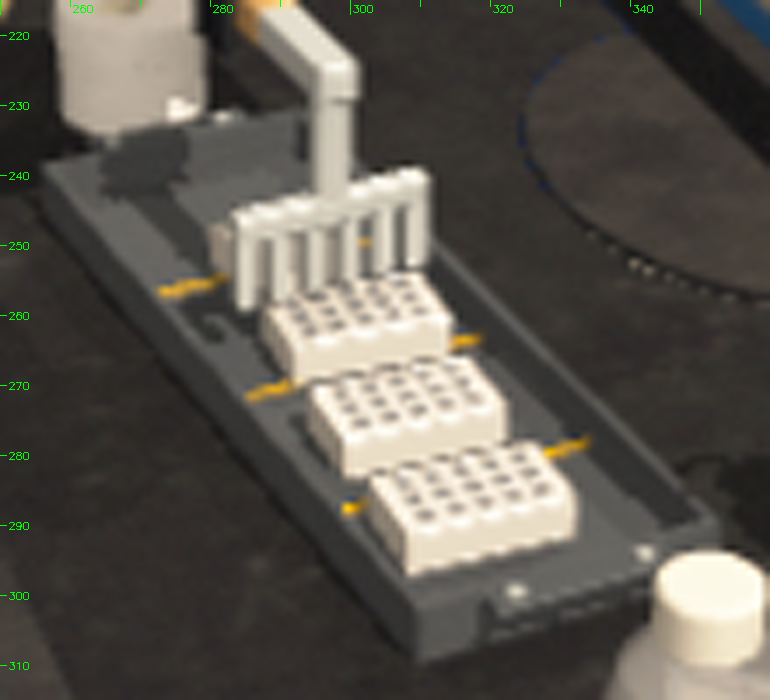

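T has tipped over N's far edge as intended, and N, M and F have not moved. Continuing the push.

Call:
carry_out(commands=[-8,0,0,0,0,0,-8,0,0,0,0,0,-8,0,0,0,0,0,0,0,0,0,0,0])

```text
time_s: 9.95
tcp_pos: [0.5073, 0.2202, 0.1002]
ee_rot: [[0.094, -0.996, 0.002], [-0.996, -0.094, 0.002], [-0.002, -0.002, -1.0]]
wrist_force: [-0.8, -0.2, -1.4]
gripper_width: 0.206
```

Run:
```python
from h import *
st();head();look('d',('scene','side','wrist'))
```

```text
t 9.95 tcp [0.5073 0.2202 0.1002] yaw -84.62 z [ 0.002   0.0025 -1.    ] J [ 40.2  22.  -19.2  -0.  -48.6 -34.8] F [-0.75 -0.17 -1.44] M [ 0.056  0.125 -0.018] g 17.9
head uv [[51.1  4. ]] tipz 28.2
```

View pics/d_sc.png

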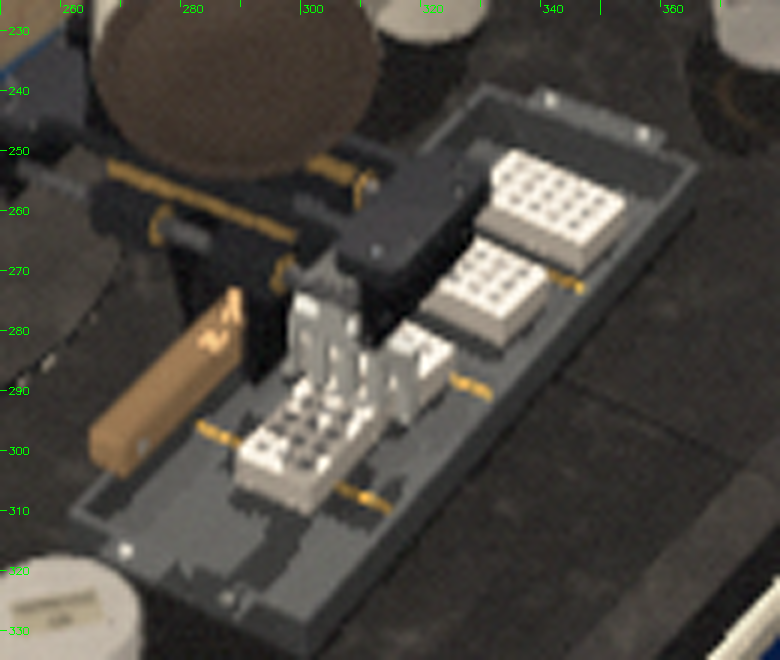

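View pics/d_sd.png

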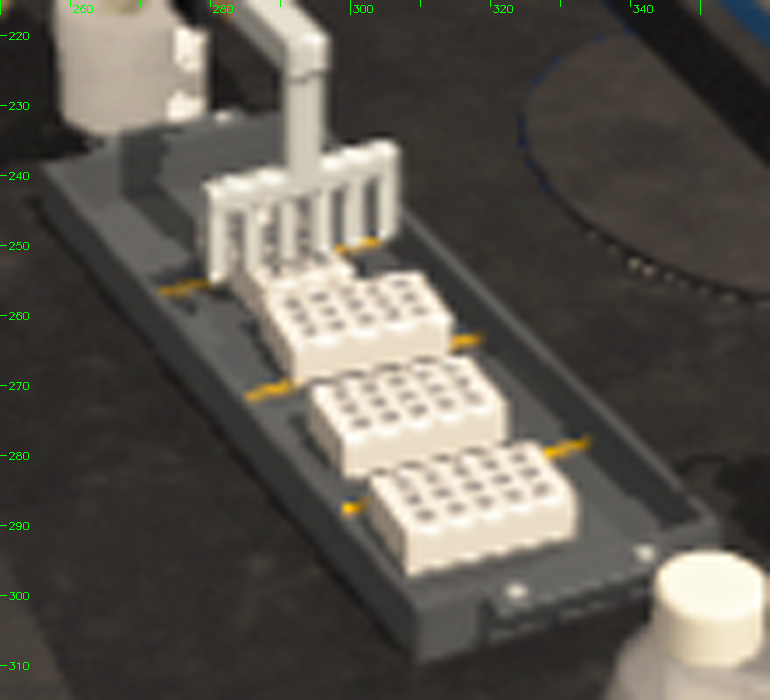

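T has dropped flat, but its trailing end is now under the rake and close to N. I need the gap between them.

Run:
```python
from h import *
im=cv2.imread('pics/d_side.png'); crop(im,270,235,320,275,14,'pics/d_z2.png')
im=cv2.imread('pics/d_scene.png'); crop(im,285,270,330,312,14,'pics/d_z.png')
```

```text
(no output)
```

View pics/d_z.png

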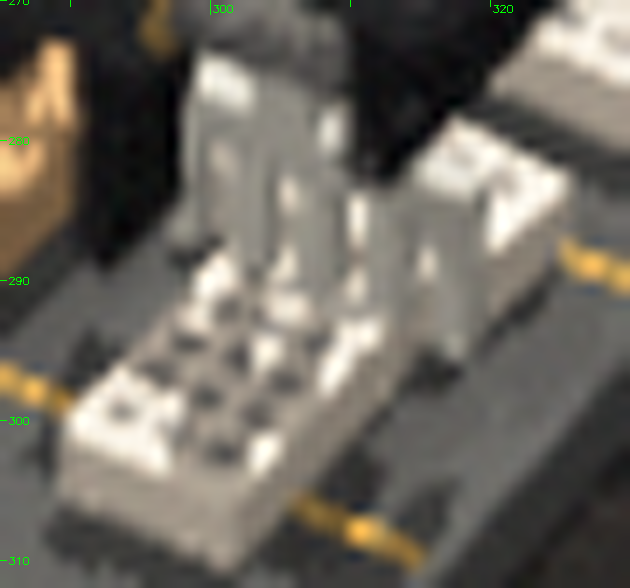

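View pics/d_z2.png

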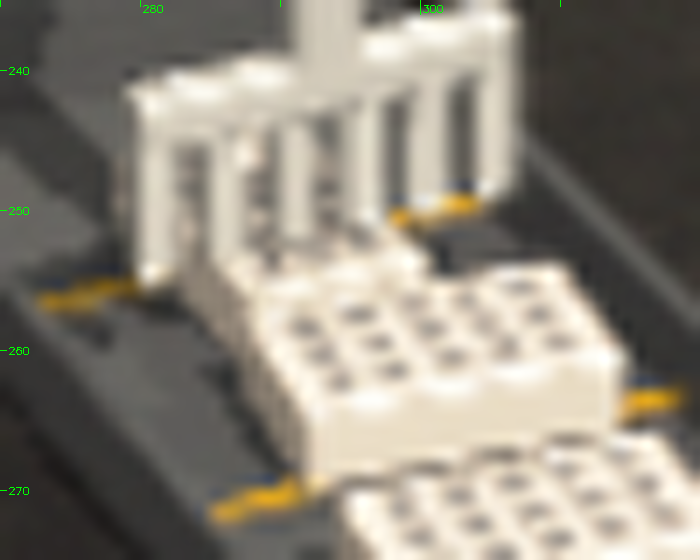

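View pics/d_wrist.png

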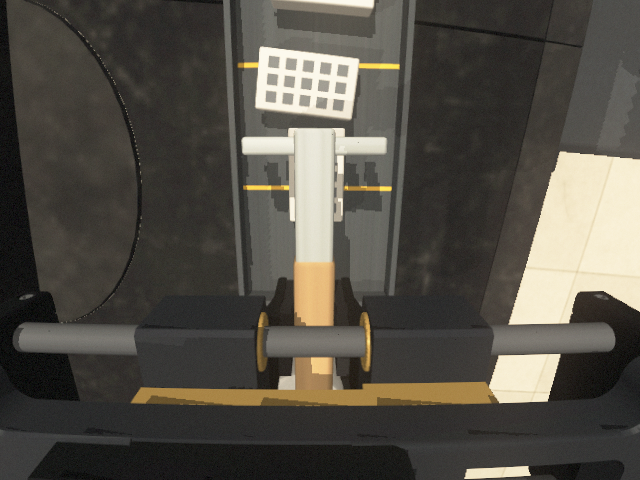

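Run:
```python
from h import *
w=np.load('cal_d_wrist.npy',allow_pickle=True).item()
im=cv2.imread('pics/d_wrist.png'); crop(im,225,35,415,235,4,'pics/d_zw.png')
P=lambda p,z:uv(onz(w,p,z)).round(1).tolist()
print('N',P([(260.5,47),(358,59),(352,119),(256,107)],.022))
print('T trailing',P([(289,127),(344,127)],.022),'front',P([(290,220),(343,220)],.022))
print('lines',P([(238,65.5),(399,67),(244,188),(392,189)],.004))
print('cam',uv(ray(w,[[320,240]])[0]))
```

```text
N [[-7.8, 37.5], [-1.1, -24.0], [35.4, -21.4], [28.3, 41.5]]
T trailing [[40.8, 20.1], [40.5, -16.3]] front [[104.2, 20.1], [103.9, -17.6]]
lines [[-0.0, 55.8], [0.1, -54.3], [84.4, 55.5], [84.3, -55.0]]
cam [[43.6582  3.2849]]
```

View pics/d_zw.png

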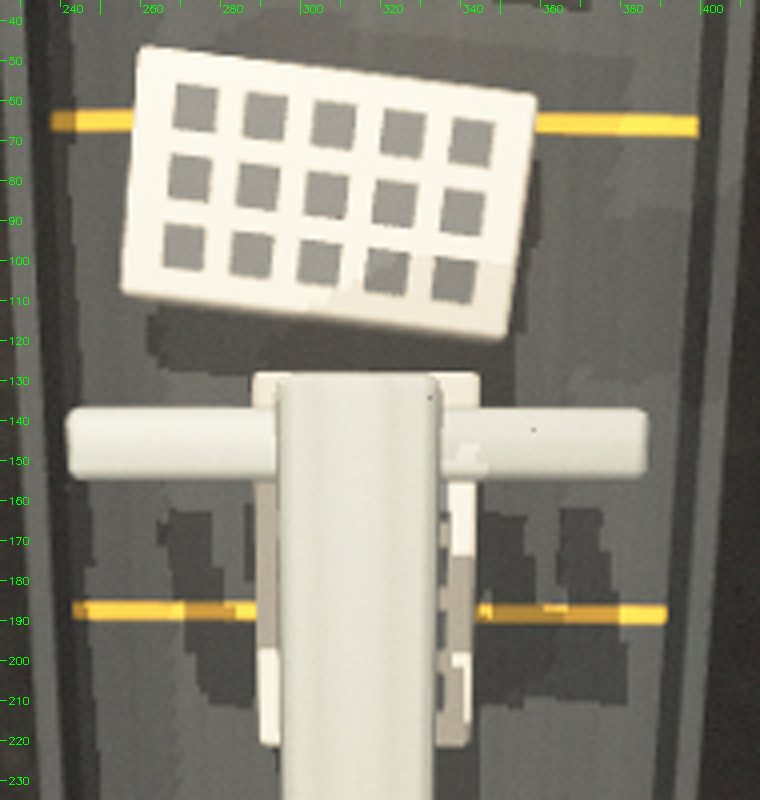

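The wrist view (bed lines read u=0.0 and 84.4, so the frame is good) shows T flat at u 40.6–104. N's far face runs from u=28.3 to 35.4, leaving a gap of only 5–12 mm, too narrow for the 8 mm tines. I'll turn the rake half round (head towards +u) and lean it about 30°, so that one tine edge acts as a wedge in the gap and nudges T forward.

```bash
cat >> h.py <<'E'
def Rl(yaw,lean=0): return Rdown(yaw)@Ro.from_euler('y',lean,degrees=True).as_matrix()
def tcp_head(hu,hv,tipz,R,dx=0):  # TCP so that head bottom point (rake x offset dx) is at (hu,hv,tipz)
    p=np.r_[O+hu/1000*U+hv/1000*V,tipz]
    return p-R@np.array([.075+dx,0,.09-.0182])
E
python3 - <<'E'
from h import *
st()
p1=[.505,.18,.16]
plan(p1,Rl(5),9)
print(); R=Rl(95); p2=tcp_head(38,3,.06,R); print(p2); plan(p2,R,9,p0=p1,R0=Rl(5))
E
```

```text
t 10.1 tcp [0.5072 0.2195 0.1001] yaw -84.66 z [ 0.0016  0.0022 -1.    ] J [ 40.2  21.9 -19.3  -0.  -48.6 -34.8] F [-0.22  0.05 -2.34] M [0.01  0.089 0.018] g 17.8
[4.3, 0.6, -6.7, -0.0003, 0.0, -0.1739, 4.2, 1.4, -6.7, -0.0003, 0.0, -0.1739, 3.9, 2.1, -6.7, -0.0003, 0.0, -0.1739, 3.4, 2.7, -6.7, -0.0003, 0.0, -0.1739, 2.9, 3.3, -6.7, -0.0003, 0.0, -0.1739]
[2.3, 3.7, -6.7, -0.0003, 0.0, -0.1739, 1.6, 4.1, -6.7, -0.0003, 0.0, -0.1739, 0.9, 4.3, -6.7, -0.0003, 0.0, -0.1739, 0.1, 4.4, -6.7, -0.0003, 0.0, -0.1739]

[0.5212 0.0579 0.1318]
[0.6, 13.7, 3.1, -0.0, -0.0, -0.1745, -1.8, 13.6, 3.1, -0.0, -0.0, -0.1745, -4.1, 13.1, 3.1, -0.0, -0.0, -0.1745, -6.3, 12.1, 3.1, -0.0, -0.0, -0.1745, -8.3, 10.9, 3.1, -0.0, -0.0, -0.1745]
[-10.1, 9.3, 3.1, -0.0, -0.0, -0.1745, -11.5, 7.4, 3.1, -0.0, -0.0, -0.1745, -12.6, 5.3, 3.1, -0.0, -0.0, -0.1745, -13.4, 3.0, 3.1, -0.0, -0.0, -0.1745]
```

Call:
carry_out(commands=[0,0,-25,0,0,0,4.3,0.6,-7,0,0,-0.174,4.2,1.4,-7,0,0,-0.174,3.9,2.1,-5,0,0,-0.174,3.4,2.7,-4,0,0,-0.174])

```text
time_s: 10.72
tcp_pos: [0.5057, 0.1997, 0.1489]
ee_rot: [[0.724, -0.69, -0.0], [-0.69, -0.724, 0.001], [-0.001, -0.0, -1.0]]
wrist_force: [-0.8, -0.5, -2.0]
gripper_width: 0.2
```

Call:
carry_out(commands=[2.9,3.3,-4,0,0,-0.174,2.3,3.7,-4,0,0,-0.174,1.6,4.1,-4,0,0,-0.174,0.9,4.3,0,0,0,-0.174,0.1,4.4,0,0,0,-0.174])

```text
time_s: 11.35
tcp_pos: [0.5045, 0.1749, 0.1616]
ee_rot: [[0.991, 0.136, -0.001], [0.136, -0.991, 0.0], [-0.001, -0.001, -1.0]]
wrist_force: [-0.2, -0.9, -2.1]
gripper_width: 0.2
```

Call:
carry_out(commands=[0.6,13.7,2,0,0,-0.175,-1.8,13.6,2,0,0,-0.175,-4.1,13.1,2,0,0,-0.175,-6.3,12.1,2,0,0,-0.175])

```text
time_s: 11.85
tcp_pos: [0.5143, 0.1185, 0.1535]
ee_rot: [[0.653, 0.757, -0.002], [0.757, -0.653, 0.0], [-0.001, -0.002, -1.0]]
wrist_force: [-0.5, 0.4, -1.1]
gripper_width: 0.2
```

Run:
```python
from h import *
st();head(); R=Rl(95); p2=tcp_head(36,3,.06,R); print(p2); plan(p2,R,5)
```

```text
t 11.85 tcp [0.5143 0.1185 0.1535] yaw 49.24 z [-0.0019  0.0001 -1.    ] J [ 30.6  16.3 -18.8  -0.1 -55.  108.7] F [-0.5   0.37 -1.13] M [-0.169  0.105  0.033] g 17.4
head uv [[76.3 55. ]] tipz 81.7
[0.5214 0.0559 0.1318]
[-8.6, 9.3, 4.3, -0.0004, 0.0001, -0.1597, -9.9, 7.8, 4.3, -0.0004, 0.0001, -0.1597, -11.0, 6.1, 4.3, -0.0004, 0.0001, -0.1597, -11.9, 4.3, 4.3, -0.0004, 0.0001, -0.1597, -12.4, 2.3, 4.3, -0.0004, 0.0001, -0.1597]
```

Call:
carry_out(commands=[-8.6,9.3,2,0,0,-0.16,-9.9,7.8,2,0,0,-0.16,-11.0,6.1,2,0,0,-0.16,-11.9,4.3,2,0,0,-0.16,-10,2.3,2,0,0,-0.15])

```text
time_s: 12.48
tcp_pos: [0.5214, 0.0541, 0.1431]
ee_rot: [[-0.103, 0.995, -0.003], [0.995, 0.103, -0.001], [-0.0, -0.003, -1.0]]
wrist_force: [0.6, -0.1, -1.7]
gripper_width: 0.2
```

Run:
```python
from h import *
st();head(); R=Rl(95,-30)
p=tcp_head(38.5,3,.045,R,dx=.004); print(p); plan(p,R,5)
look('e',('wrist',))
```

```text
t 12.47 tcp [0.5214 0.0541 0.1431] yaw 95.9 z [-0.0033 -0.0007 -1.    ] J [ 23.6  16.7 -20.   -0.1 -53.5 162.3] F [ 0.63 -0.15 -1.7 ] M [-0.137 -0.015  0.032] g 17.4
head uv [[34.1  1.5]] tipz 71.3
[0.5175 0.1007 0.1467]
[9.4, 0.2, -0.7, 0.0002, -0.1046, 0.0032, 9.2, 0.1, -1.7, 0.0002, -0.1046, 0.0032, 9.0, 0.1, -2.6, 0.0002, -0.1046, 0.0032, 8.7, 0.1, -3.6, 0.0002, -0.1046, 0.0032, 8.3, 0.0, -4.5, 0.0002, -0.1046, 0.0032]
```

View pics/e_wrist.png

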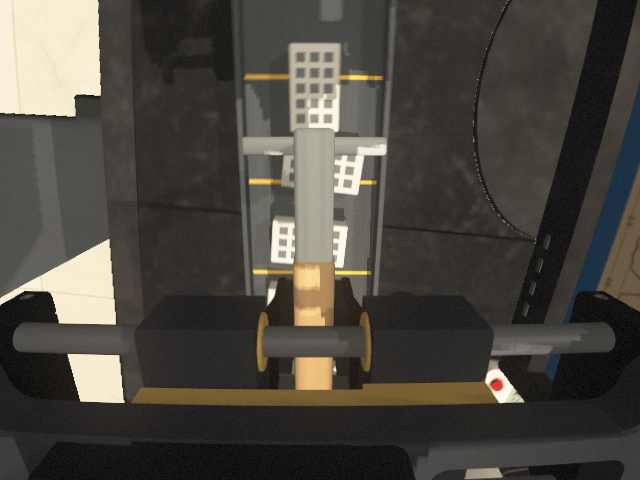

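Call:
carry_out(commands=[9.4,0.2,-0.7,0,-0.105,0.003,9.2,0.1,-1.7,0,-0.105,0.003,9.0,0.1,-2.6,0,-0.105,0.003,8.7,0.1,-3.6,0,-0.105,0.003,8.3,0.0,-4.5,0,-0.105,0.003])

```text
time_s: 13.15
tcp_pos: [0.5184, 0.099, 0.1484]
ee_rot: [[-0.057, 0.997, 0.046], [0.856, 0.073, -0.512], [-0.514, 0.01, -0.858]]
wrist_force: [0.4, 0.2, -2.0]
gripper_width: 0.205
```

```bash
cat >> h.py <<'E'
def head2(dx=0):
    s=sense(); h=s['tcp_pos']+s['ee_rot']@np.array([.075+dx,0,.09-.0182]); print('head(dx %.3f) uv'%dx,uv(h).round(1),'tipz',round(h[2]*1000,1),'lean',np.degrees(np.arcsin(-s['ee_rot'][2,0])).round(1)); return h
E
python3 - <<'E'
from h import *
st();head2(.004); R=Rl(95,-30)
p=tcp_head(38.5,2,.035,R,dx=.004); print(p); plan(p,R,2)
look('f',('scene','side','wrist'))
E
```

```text
t 13.15 tcp [0.5184 0.099  0.1484] yaw 93.83 z [ 0.0463 -0.5117 -0.8579] J [ 41.4  22.5 -26.8  27.7 -63.1 125. ] F [ 0.38  0.21 -2.05] M [ 1.079  0.104 -0.027] g 17.9
head(dx 0.004) uv [[35.   5.3]] tipz 46.2 lean 30.9
[0.5165 0.1006 0.1367]
[3.8, -1.0, 4.5, 0.0008, 0.008, -0.0088, 3.8, -0.9, 4.6, 0.0008, 0.008, -0.0088]
```

View pics/f_wrist.png

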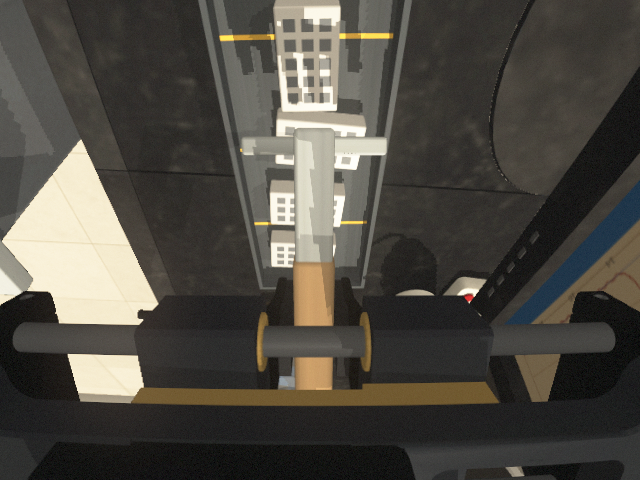

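View pics/f_sd.png

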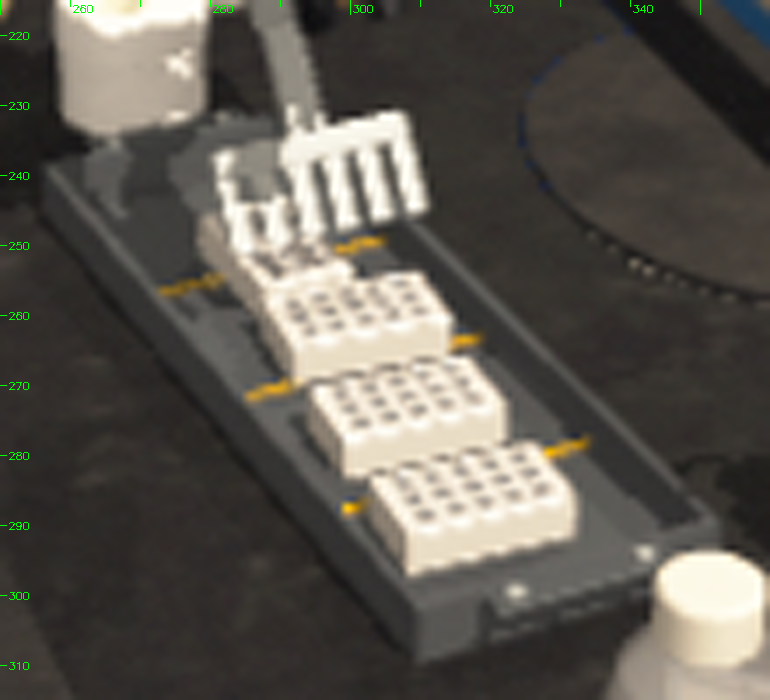

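Call:
carry_out(commands=[3.8,-1.0,4.5,0,0.008,-0.009,3.8,-0.9,4.6,0,0.008,-0.009,0,0,0,0,0,0])

```text
time_s: 13.68
tcp_pos: [0.5159, 0.1, 0.1353]
ee_rot: [[-0.076, 0.996, 0.043], [0.866, 0.087, -0.492], [-0.494, -0.001, -0.87]]
wrist_force: [-0.5, 0.7, -2.1]
gripper_width: 0.2
```

Run:
```python
from h import *
st();h=head2(.004); s=sense();R=s['ee_rot']
look('g',('scene','side'))
sc=calibration('scene');d=calibration('side')
im=cv2.imread('pics/g_scene.png'); crop(im,290,265,335,307,14,'pics/g_z.png')
im=cv2.imread('pics/g_side.png'); crop(im,275,225,325,265,14,'pics/g_z2.png')
for y in(-.04,.04):
  for x in (0,-.008):
    p=h+R@np.array([x,y,0]); print(x,y,((proj(sc,p)-[290,265])*14).round(),((proj(d,p)-[275,225])*14).round())
R=Rl(95,-30); p=tcp_head(38.5,2,.0195,R,dx=.004); plan(p,R,3)
```

```text
t 13.68 tcp [0.5159 0.1    0.1353] yaw 95.03 z [ 0.0426 -0.4921 -0.8695] J [ 41.2  22.8 -27.7  27.1 -60.9 126. ] F [-0.48  0.72 -2.11] M [ 1.04   0.121 -0.002] g 17.4
head(dx 0.004) uv [[38.6  1.3]] tipz 33.8 lean 29.6
0 -0.04 [[454. 353.]] [[ 78. 411.]]
-0.008 -0.04 [[473. 316.]] [[ 92. 410.]]
0 0.04 [[ 85. 202.]] [[453. 320.]]
-0.008 0.04 [[105. 165.]] [[470. 318.]]
[2.5, 0.1, 4.1, 0.0001, -0.0023, 0.0001, 2.5, 0.1, 4.1, 0.0001, -0.0023, 0.0001, 2.5, 0.1, 4.1, 0.0001, -0.0023, 0.0001]
```

View pics/g_z.png

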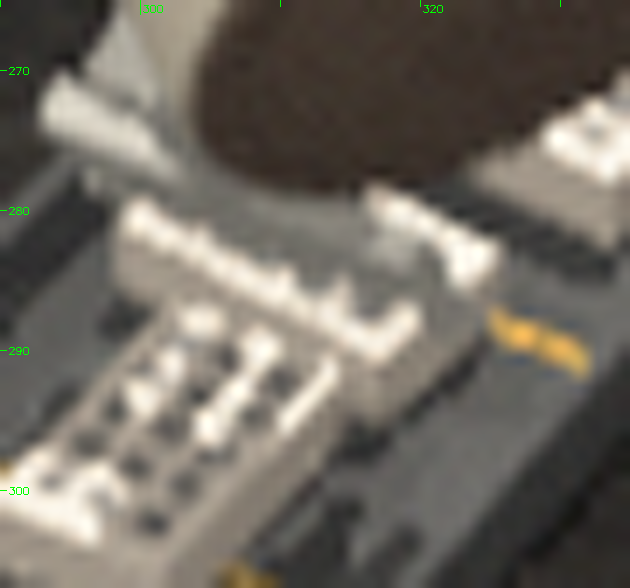

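View pics/g_z2.png

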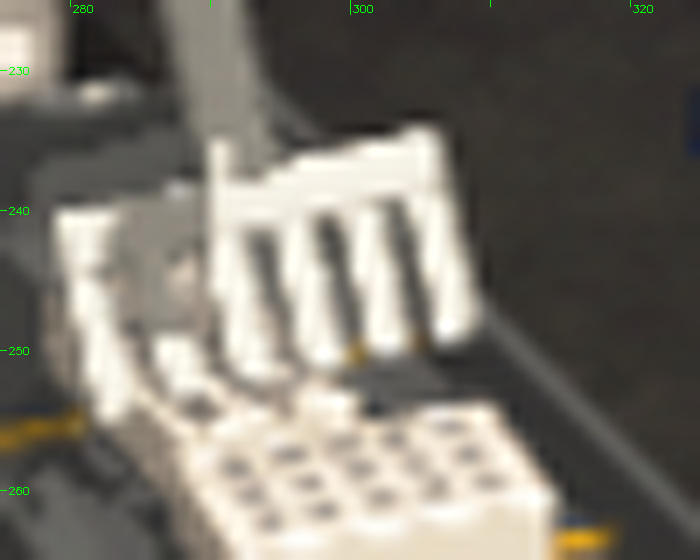

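Call:
carry_out(commands=[2.7,0.1,4.1,0,0,0,2.6,0.1,4.1,0,0,0,2.6,0.1,3.5,0,0,0,0,0,0,0,0,0])

```text
time_s: 14.28
tcp_pos: [0.5171, 0.1015, 0.1216]
ee_rot: [[-0.075, 0.996, 0.045], [0.866, 0.088, -0.492], [-0.494, 0.002, -0.87]]
wrist_force: [0.1, 1.0, 1.8]
gripper_width: 0.203
```

Run:
```python
from h import *
st();h=head2(.004); 
look('h',('scene','side'))
im=cv2.imread('pics/h_scene.png'); crop(im,290,265,335,307,14,'pics/h_z.png')
im=cv2.imread('pics/h_side.png'); crop(im,275,225,325,265,14,'pics/h_z2.png')
```

```text
t 14.28 tcp [0.5171 0.1015 0.1216] yaw 94.97 z [ 0.0448 -0.4918 -0.8696] J [ 41.2  23.9 -28.5  27.7 -59.2 124.9] F [0.12 0.97 1.81] M [ 0.924  0.355 -0.042] g 17.6
head(dx 0.004) uv [[40.   2.9]] tipz 20.2 lean 29.6
```

View pics/h_z.png

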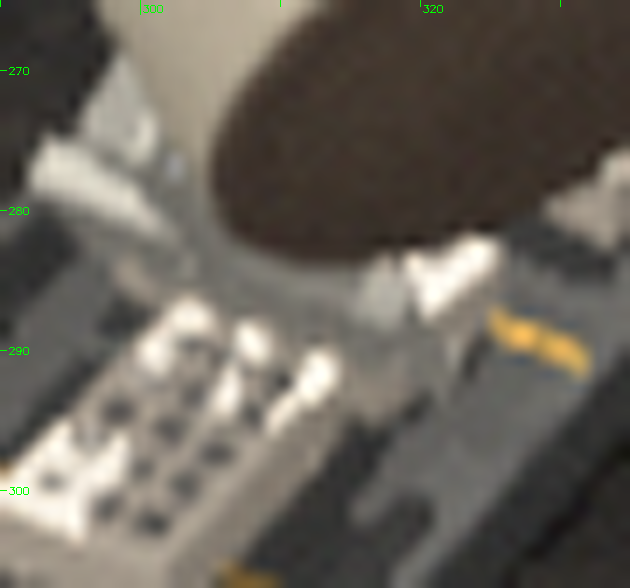

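View pics/h_z2.png

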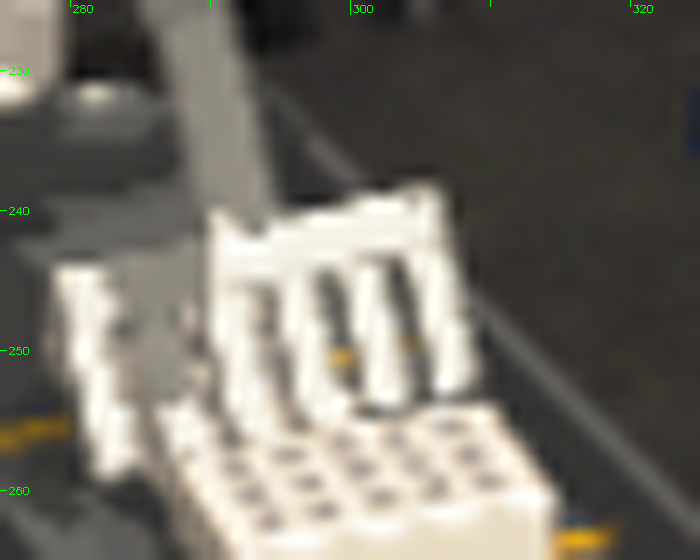

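A light upward force of about 4 N shows that the wedge is touching. I'll push along +u and look again.

Call:
carry_out(commands=[3.5,0,-2,0,0,0,3.5,0,-2,0,0,0,3.5,0,-2,0,0,0])

```text
time_s: 14.75
tcp_pos: [0.5154, 0.1135, 0.1215]
ee_rot: [[-0.075, 0.996, 0.043], [0.866, 0.086, -0.493], [-0.494, 0.001, -0.869]]
wrist_force: [0.7, -2.5, 0.5]
gripper_width: 0.205
```

Run:
```python
from h import *
st();h=head2(.004); 
look('i',('scene','side','wrist'))
im=cv2.imread('pics/i_scene.png'); crop(im,280,265,335,317,12,'pics/i_z.png')
im=cv2.imread('pics/i_side.png'); crop(im,275,225,325,265,14,'pics/i_z2.png')
```

```text
t 14.75 tcp [0.5154 0.1135 0.1215] yaw 94.93 z [ 0.0433 -0.4926 -0.8692] J [ 42.3  24.3 -27.7  27.  -60.  124.4] F [ 0.71 -2.48  0.51] M [ 0.164  0.036 -0.007] g 17.8
head(dx 0.004) uv [[52.   2.2]] tipz 20.1 lean 29.6
```

View pics/i_z.png

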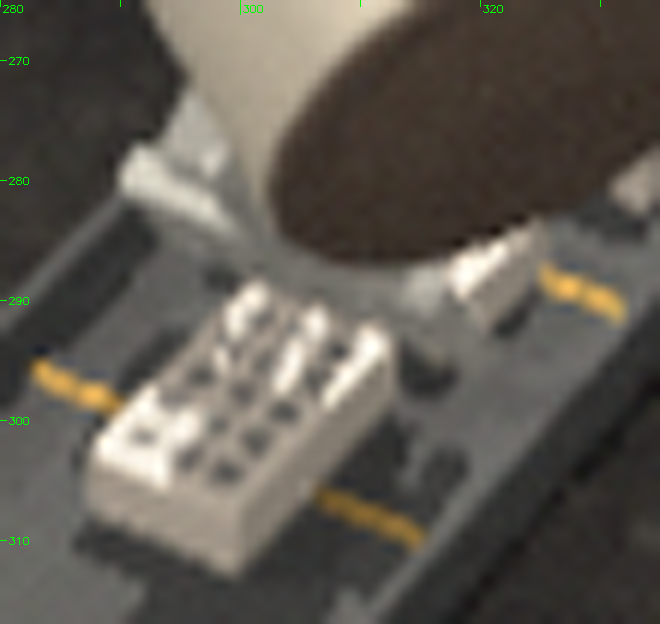

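View pics/i_z2.png

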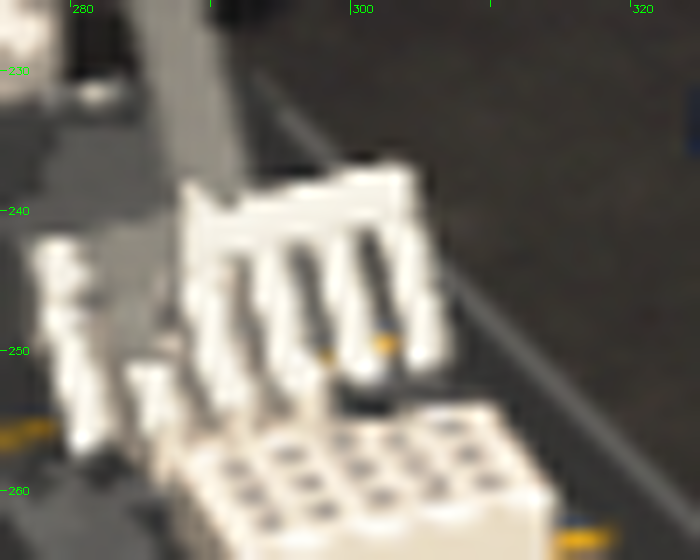

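View pics/i_wrist.png

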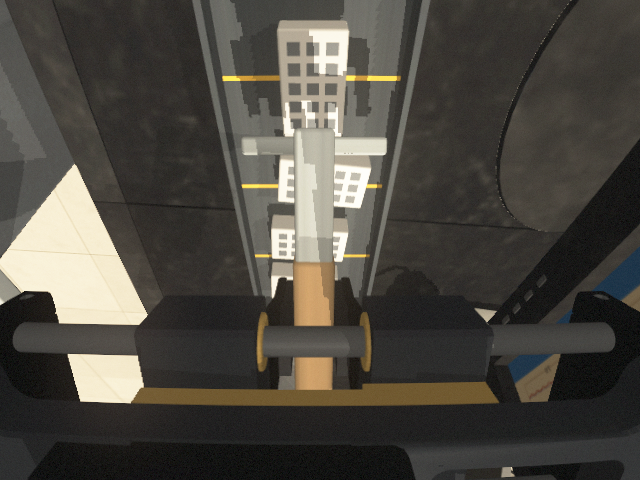

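Run:
```python
from h import *
w=np.load('cal_i_wrist.npy',allow_pickle=True).item()
P=lambda p,z:uv(onz(w,p,z)).round(1).tolist()
print('lines',P([(223,77.5),(400,78),(243,186),(382,186)],.004))
print('T front',P([(279,20.5),(348,22)],.022), 'N right corner',P([(279,207),(362,208),(371,157)],.022))
R=Rl(95,-30); p=tcp_head(54,2,.0105,R,dx=.004); plan(p,R,3)
```

```text
lines [[83.7, -53.6], [83.4, 56.3], [-1.2, -53.0], [-1.3, 56.8]]
T front [[119.7, -15.1], [119.1, 20.3]] N right corner [[-7.5, -23.8], [-8.5, 39.9], [37.4, 41.4]]
[2.1, -0.1, 2.3, 0.0003, -0.0026, -0.0003, 2.1, -0.1, 2.3, 0.0003, -0.0026, -0.0003, 2.1, -0.1, 2.3, 0.0003, -0.0026, -0.0003]
```

T's front is now at u=119.5 (it moved 15 mm), so the gap is about 20 mm. I'll lower the tines into it and push T on to u=126.

Call:
carry_out(commands=[0.2,0,5.4,0,0,0,0.2,0,5.2,0,0,0])

```text
time_s: 15.15
tcp_pos: [0.5161, 0.1089, 0.1115]
ee_rot: [[-0.075, 0.996, 0.044], [0.867, 0.087, -0.491], [-0.493, 0.002, -0.87]]
wrist_force: [-0.2, -0.5, -0.8]
gripper_width: 0.204
```

Run:
```python
from h import *
st();h=head2(.004); R=Rl(95,-30); p=tcp_head(82,2,.011,R,dx=.004); plan(p,R,4)
```

```text
t 15.15 tcp [0.5161 0.1089 0.1115] yaw 94.95 z [ 0.0443 -0.4914 -0.8698] J [ 41.8  24.8 -28.7  27.7 -58.3 123.9] F [-0.2  -0.51 -0.77] M [0.669 0.072 0.04 ] g 17.8
head(dx 0.004) uv [[47.5  2.5]] tipz 10.1 lean 29.6
[7.5, -0.1, -4.6, 0.0003, -0.0019, -0.0002, 7.5, -0.1, -4.6, 0.0003, -0.0019, -0.0002, 7.5, -0.1, -4.6, 0.0003, -0.0019, -0.0002, 7.5, -0.1, -4.6, 0.0003, -0.0019, -0.0002]
```

Call:
carry_out(commands=[7.5,0,-4.5,0,0,0,7.5,0,-4.5,0,0,0,7.5,0,-4.5,0,0,0,7.5,0,-4.5,0,0,0])

```text
time_s: 15.65
tcp_pos: [0.5126, 0.1454, 0.1116]
ee_rot: [[-0.075, 0.996, 0.043], [0.867, 0.086, -0.491], [-0.493, 0.001, -0.87]]
wrist_force: [-0.6, 0.1, -1.4]
gripper_width: 0.21
```

Run:
```python
from h import *
st();h=head2(.004); look('j',('scene','side','wrist'))
```

```text
t 15.65 tcp [0.5126 0.1454 0.1116] yaw 94.93 z [ 0.0431 -0.4913 -0.8699] J [ 45.   26.1 -26.   25.7 -60.6 122.7] F [-0.57  0.12 -1.45] M [ 1.021  0.083 -0.04 ] g 18.2
head(dx 0.004) uv [[84.3  2.2]] tipz 10.2 lean 29.6
```

View pics/j_wrist.png

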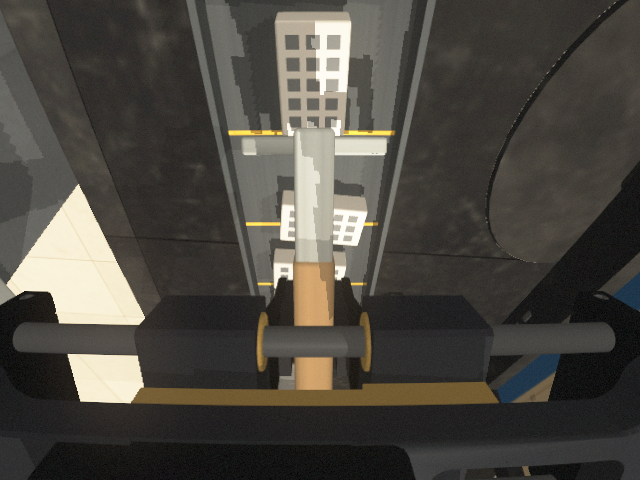

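View pics/j_sc.png

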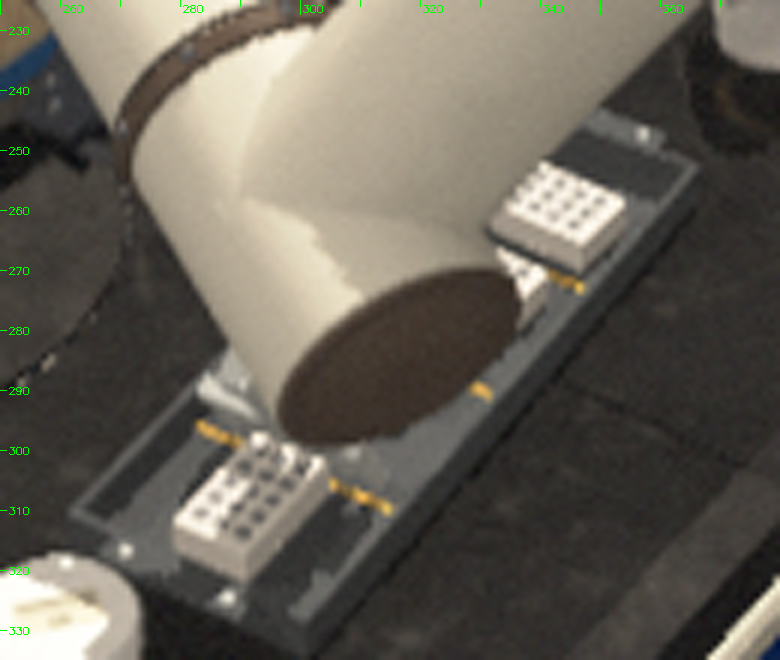

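Run:
```python
from h import *
w=np.load('cal_j_wrist.npy',allow_pickle=True).item()
P=lambda p,z:uv(onz(w,p,z)).round(1).tolist()
print('lines',P([(228,132.5),(395,133),(247,224),(378,224)],.004))
print('T front',P([(276,13),(350,14)],.022))
s=calibration('scene'); C=lambda p:np.array(p,float)/6+[250,225]
print('T scene',uv(onz(s,C([(173,517),(240,548),(330,465)]),.022)))
```

```text
lines [[83.3, -54.2], [82.9, 57.0], [-1.5, -52.9], [-1.5, 56.8]]
T front [[157.5, -15.5], [157.1, 20.2]]
T scene [[149.8239  20.6653]
 [150.333  -12.7691]
 [ 89.6322 -18.1325]]
```

Call:
carry_out(commands=[2.2,0,-1.2,0,0,0,-6,0,3,0,0,0,-24,0,-40,0,0,0])

```text
time_s: 16.18
tcp_pos: [0.511, 0.1376, 0.1563]
ee_rot: [[-0.078, 0.996, 0.037], [0.864, 0.086, -0.496], [-0.498, -0.007, -0.867]]
wrist_force: [1.1, 0.7, -0.8]
gripper_width: 0.201
```

Run:
```python
from h import *
st();h=head2(0); R=Rl(95); p=tcp_head(-19,4,.045,R); print(p); plan(p,R,5)
```

```text
t 16.18 tcp [0.511  0.1376 0.1563] yaw 95.15 z [ 0.0365 -0.4963 -0.8674] J [ 44.7  22.9 -23.4  24.4 -66.2 125.9] F [ 1.11  0.65 -0.85] M [1.111 0.003 0.045] g 17.5
head(dx 0.000) uv [[72.6 -0.9]] tipz 56.7 lean 29.8
[0.5272 0.0012 0.1168]
[-19.9, 0.9, 20.5, -0.0015, 0.1042, 0.0001, -21.9, 0.9, 18.3, -0.0015, 0.1042, 0.0001, -23.7, 0.9, 15.9, -0.0015, 0.1042, 0.0001, -25.2, 0.9, 13.4, -0.0015, 0.1042, 0.0001, -26.5, 0.9, 10.7, -0.0015, 0.1042, 0.0001]
```

Call:
carry_out(commands=[-19.9,0.9,20,0,0.104,0,-21.9,0.9,18,0,0.104,0,-23.7,0.9,15.5,0,0.104,0,-25.2,0.9,13,0,0.104,0,-25,0.9,9,0,0.104,0])

```text
time_s: 16.8
tcp_pos: [0.5282, 0.0017, 0.1219]
ee_rot: [[-0.092, 0.996, -0.0], [0.996, 0.092, 0.017], [0.017, 0.001, -1.0]]
wrist_force: [0.0, 0.0, -1.2]
gripper_width: 0.198
```

Run:
```python
from h import *
st();h=head2(0); look('k',('wrist','scene'))
R=Rl(95); p=tcp_head(-18,4,.035,R); plan(p,R,1)
```

```text
t 16.8 tcp [0.5282 0.0017 0.1219] yaw 95.28 z [-0.0002  0.0172 -0.9999] J [ 17.2  18.4 -20.7  -1.2 -50.7 168.8] F [ 0.04  0.02 -1.21] M [-0.278 -0.017 -0.014] g 17.2
head(dx 0.000) uv [[-17.4   4.8]] tipz 51.4 lean -1.0
[3.1, -1.1, 15.0, 0.0006, -0.0155, -0.003]
```

View pics/k_wrist.png

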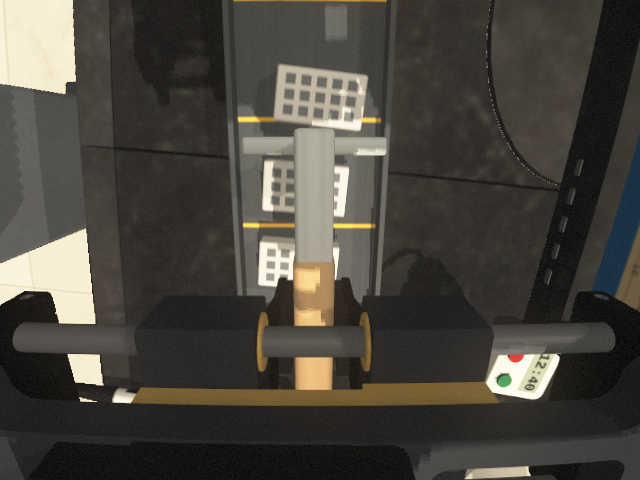

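View pics/k_sc.png

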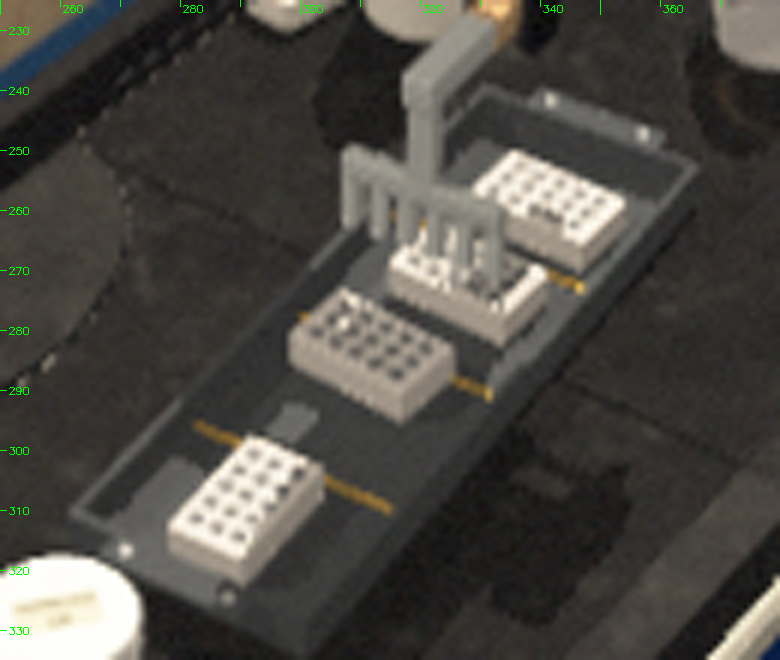

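Run:
```python
from h import *
w=np.load('cal_k_wrist.npy',allow_pickle=True).item()
P=lambda p,z:uv(onz(w,p,z)).round(1).tolist()
print('lines',P([(237,119.5),(381,120),(243,225.5),(376,226)],.004))
print('N',P([(280,65),(368,74),(362,130),(273,117)],.022))
print('M',P([(265,158),(349,166),(347,216),(263,212)],.022))
s=calibration('scene'); C=lambda p:np.array(p,float)/6+[250,225]
print('T scene',uv(onz(s,C([(258,436),(325,468),(238,555),(170,522)]),.022)), 'Tbase',uv(onz(s,C([(172,548),(240,585),(322,500)]),.004)))
```

```text
lines [[-1.4, -54.4], [-1.2, 56.9], [-85.8, -53.6], [-85.6, 57.4]]
N [[34.3, -18.9], [28.9, 42.8], [-9.3, 40.0], [-0.6, -24.5]]
M [[-29.7, -31.1], [-35.2, 31.3], [-73.3, 31.0], [-70.5, -33.9]]
T scene [[ 90.6098  17.3296]
 [ 92.2687 -17.308 ]
 [154.1089 -14.2735]
 [152.8907  20.076 ]] Tbase [[150.4694  21.543 ]
 [153.4829 -14.3086]
 [ 93.646  -16.5009]]
```

Call:
carry_out(commands=[-1,0,15,0,-0.0155,-0.003,-1,0,15,0,0,0,0,0,13,0,0,0])

```text
time_s: 17.27
tcp_pos: [0.5287, -0.0044, 0.0784]
ee_rot: [[-0.085, 0.996, 0.003], [0.996, 0.085, -0.001], [-0.002, 0.002, -1.0]]
wrist_force: [-0.6, -0.0, -1.6]
gripper_width: 0.198
```

Run:
```python
from h import *
st();h=head2(0)
```

```text
t 17.27 tcp [ 0.5287 -0.0044  0.0784] yaw 94.86 z [ 0.0025 -0.0014 -1.    ] J [ 17.2  21.6 -24.    0.2 -44.3 167.5] F [-0.55 -0.03 -1.65] M [-0.123  0.028 -0.013] g 17.2
head(dx 0.000) uv [[-24.8   5.4]] tipz 6.5 lean 0.1
```

Call:
carry_out(commands=[9,0,-1,0,0,0,10,0,0,0,0,0,10,0,0,0,0,0,10,0,0,0,0,0])

```text
time_s: 17.77
tcp_pos: [0.5249, 0.0378, 0.079]
ee_rot: [[-0.086, 0.996, 0.002], [0.996, 0.086, -0.002], [-0.002, 0.001, -1.0]]
wrist_force: [-0.1, -0.2, -1.7]
gripper_width: 0.2
```

Run:
```python
from h import *
st();h=head2(0)
```

```text
t 17.77 tcp [0.5249 0.0378 0.079 ] yaw 94.95 z [ 0.0015 -0.002  -1.    ] J [ 21.9  21.4 -24.3   0.2 -44.3 162.9] F [-0.11 -0.2  -1.66] M [-0.25  -0.034  0.026] g 17.4
head(dx 0.000) uv [[17.5  5.1]] tipz 7.0 lean 0.1
```

Now back off 6 mm, lift and look.

Call:
carry_out(commands=[1.5,0,0,0,0,0,-7,0,0,0,0,0,0,0,-30,0,0,0,-25,0,-25,0,0,0])

```text
time_s: 18.27
tcp_pos: [0.5262, 0.0078, 0.1337]
ee_rot: [[-0.09, 0.996, -0.003], [0.996, 0.09, -0.003], [-0.003, -0.003, -1.0]]
wrist_force: [0.6, -0.6, -2.1]
gripper_width: 0.205
```

Run:
```python
from h import *
st();h=head2(0); look('l',('wrist','scene','side'))
```

```text
t 18.27 tcp [0.5262 0.0078 0.1337] yaw 95.15 z [-0.003  -0.0034 -1.    ] J [ 18.6  17.5 -20.5   0.2 -52.2 166.4] F [ 0.63 -0.57 -2.06] M [-0.19  -0.06   0.012] g 17.9
head(dx 0.000) uv [[-12.5   3.2]] tipz 61.6 lean 0.2
```

View pics/l_wrist.png

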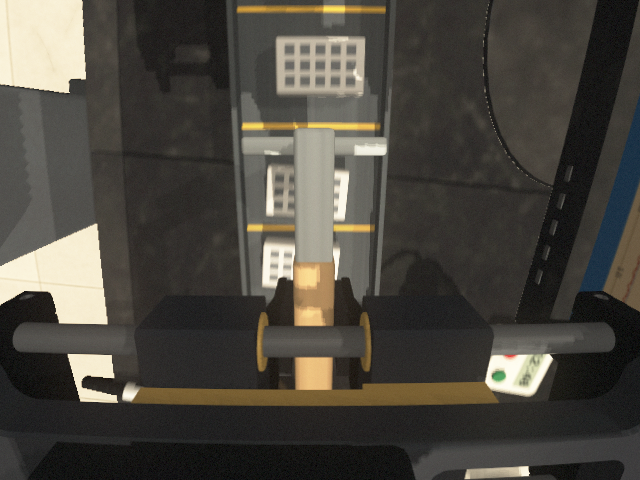

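View pics/l_sc.png

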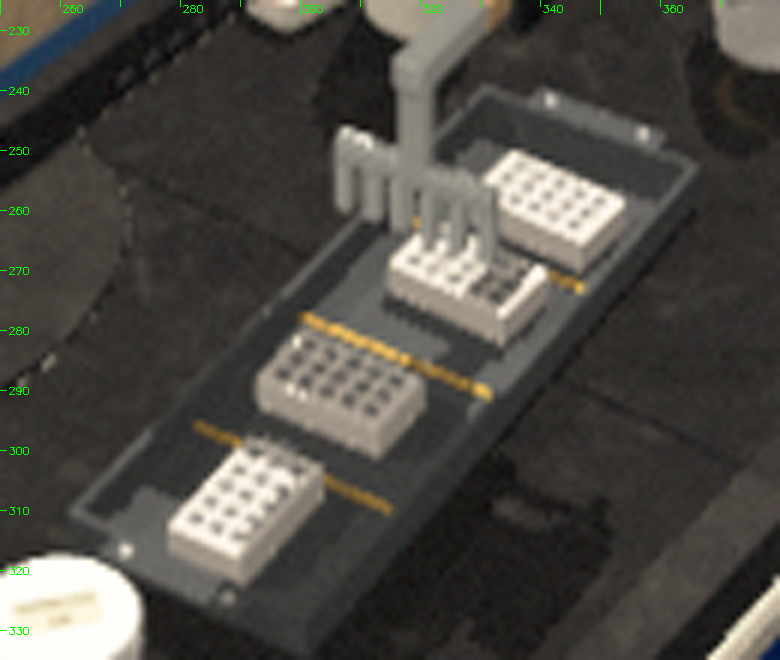

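N is now squared and centred in its field (rows 37–95, between lines at rows 9.5 and 126.5). I'll turn the rake back (head towards -u) so the M–F gap can be worked away from the j6 limit.

Run:
```python
from h import *
p1=[.515,.05,.14]
plan(p1,Rl(5),9)
R=Rl(-85);p2=tcp_head(-82,-2,.06,R);print(p2);plan(p2,R,9,p0=p1,R0=Rl(5))
w=np.load('cal_l_wrist.npy',allow_pickle=True).item()
P=lambda p,z:uv(onz(w,p,z)).round(1).tolist()
print('lines',P([(236,9.5),(386,9.5),(242,126),(380,127)],.004))
print('N',P([(276,37),(365,38),(365,96),(275,94)],.022))
```

```text
[4.9, -0.9, -0.7, 0.0001, 0.0003, 0.1744, 4.7, -1.7, -0.7, 0.0001, 0.0003, 0.1744, 4.3, -2.5, -0.7, 0.0001, 0.0003, 0.1744, 3.8, -3.2, -0.7, 0.0001, 0.0003, 0.1744, 3.2, -3.8, -0.7, 0.0001, 0.0003, 0.1744]
[2.5, -4.3, -0.7, 0.0001, 0.0003, 0.1744, 1.7, -4.7, -0.7, 0.0001, 0.0003, 0.1744, 0.9, -4.9, -0.7, 0.0001, 0.0003, 0.1744, 0.0, -5.0, -0.7, 0.0001, 0.0003, 0.1744]
[0.5136 0.0874 0.1318]
[0.2, -4.1, 0.9, 0.0, 0.0, 0.1745, -0.5, -4.1, 0.9, 0.0, 0.0, 0.1745, -1.2, -4.0, 0.9, 0.0, 0.0, 0.1745, -1.9, -3.7, 0.9, 0.0, 0.0, 0.1745, -2.5, -3.3, 0.9, 0.0, 0.0, 0.1745]
[-3.0, -2.8, 0.9, 0.0, 0.0, 0.1745, -3.5, -2.3, 0.9, 0.0, 0.0, 0.1745, -3.8, -1.6, 0.9, 0.0, 0.0, 0.1745, -4.0, -0.9, 0.9, 0.0, 0.0, 0.1745]
lines [[82.4, -55.2], [82.7, 56.9], [-2.1, -54.5], [-2.5, 56.5]]
N [[58.8, -23.8], [58.4, 39.5], [19.2, 41.0], [20.3, -25.4]]
```

Call:
carry_out(commands=[4.9,-0.9,-1,0,0,0.175,4.7,-1.7,-1,0,0,0.175,4.3,-2.5,-1,0,0,0.175,3.8,-3.2,-1,0,0,0.175,3.2,-3.8,-1,0,0,0.175])

```text
time_s: 19.05
tcp_pos: [0.516, 0.0309, 0.1326]
ee_rot: [[0.733, 0.68, -0.012], [0.68, -0.733, -0.003], [-0.011, -0.006, -1.0]]
wrist_force: [0.2, 0.6, -0.8]
gripper_width: 0.202
```

Call:
carry_out(commands=[2.5,-4.3,-0.7,0,0,0.175,1.7,-4.7,-0.7,0,0,0.175,0.9,-4.9,-0.7,0,0,0.175,0.0,-5.0,-0.7,0,0,0.175,0.2,-4.1,0,0,0,0.175])

```text
time_s: 19.68
tcp_pos: [0.5071, 0.0552, 0.1285]
ee_rot: [[0.987, -0.158, -0.024], [-0.158, -0.987, -0.005], [-0.023, 0.009, -1.0]]
wrist_force: [0.6, 0.7, -1.4]
gripper_width: 0.205
```

Call:
carry_out(commands=[-0.5,-4.1,0.9,0,0,0.175,-1.2,-4.0,0.9,0,0,0.175,-1.9,-3.7,0.9,0,0,0.175,-2.5,-3.3,0.9,0,0,0.175,-3.0,-2.8,0.9,0,0,0.175])

```text
time_s: 20.3
tcp_pos: [0.5036, 0.0763, 0.1171]
ee_rot: [[0.484, -0.875, -0.036], [-0.875, -0.484, -0.008], [-0.011, 0.035, -0.999]]
wrist_force: [-0.9, -0.2, -0.8]
gripper_width: 0.206
```

Run:
```python
from h import *
st(); R=Rl(-85);p2=tcp_head(-82,-2,.06,R);print(p2);plan(p2,R,3)
```

```text
t 20.3 tcp [0.5036 0.0763 0.1171] yaw -61.07 z [-0.0357 -0.0077 -0.9993] J [ 26.6  18.  -22.3  -0.7 -51.7   2.8] F [-0.88 -0.22 -0.77] M [ 0.017  0.066 -0.034] g 18.0
[0.5136 0.0874 0.1318]
[-1.7, -4.5, -5.1, 0.0122, 0.001, 0.1392, -2.3, -4.3, -5.0, 0.0122, 0.001, 0.1392, -2.8, -4.0, -5.0, 0.0122, 0.001, 0.1392]
```

Call:
carry_out(commands=[-1.7,-4.5,-5,0.012,0.001,0.139,-2.3,-4.3,-5.0,0.012,0.001,0.139,-2.8,-4.0,-5.0,0.012,0.001,0.139,0,0,0,0,0,0])

```text
time_s: 20.8
tcp_pos: [0.5104, 0.0875, 0.1265]
ee_rot: [[0.073, -0.997, -0.009], [-0.997, -0.073, -0.002], [0.002, 0.009, -1.0]]
wrist_force: [0.9, 0.4, -1.9]
gripper_width: 0.201
```

Run:
```python
from h import *
st(); head2(); look('m',('wrist','scene','side')); R=Rl(-85);p2=tcp_head(-82,-3,.045,R);plan(p2,R,1)
```

```text
t 20.8 tcp [0.5104 0.0875 0.1265] yaw -85.79 z [-0.0093 -0.0023 -1.    ] J [ 27.6  17.4 -21.8  -0.2 -51.4 -23.3] F [ 0.86  0.42 -1.92] M [0.031 0.09  0.009] g 17.5
head(dx 0.000) uv [[-81.7  -6.9]] tipz 54.9 lean -0.1
[0.1, -2.4, 9.7, 0.0099, -0.0019, -0.0137]
```

View pics/m_wrist.png

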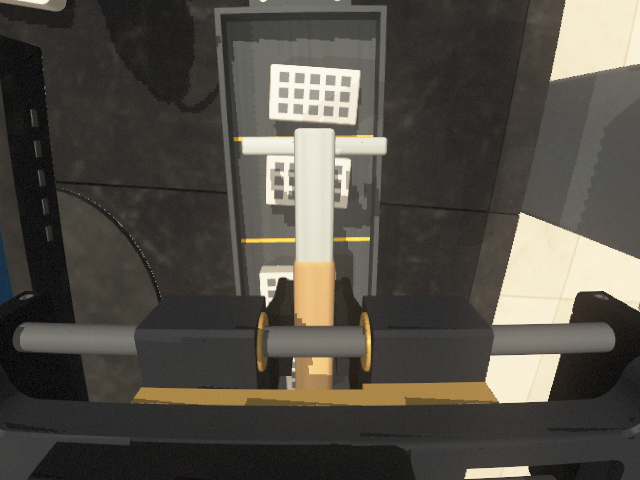

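View pics/m_sd.png

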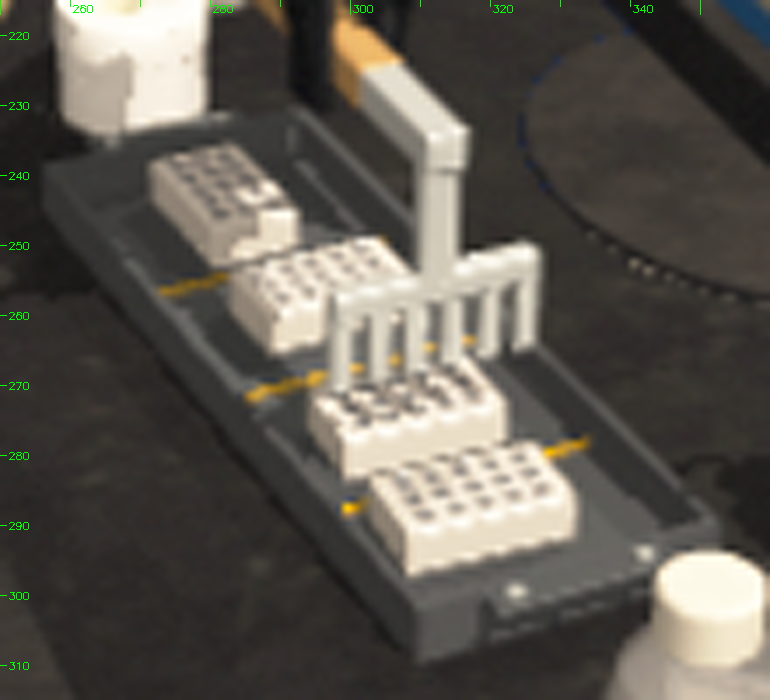

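Run:
```python
from h import *
w=np.load('cal_m_wrist.npy',allow_pickle=True).item()
P=lambda p,z:uv(onz(w,p,z)).round(1).tolist()
print('lines',P([(233,138),(373,136),(241,241),(370,239.5)],.004))
print('F',P([(271,65),(360,69),(357,125),(269,121)],.022))
print('M',P([(267,154.5),(350,158),(348,207),(266,204.5)],.022))
im=cv2.imread('pics/m_wrist.png'); crop(im,215,50,390,215,4,'pics/m_z.png')
```

```text
lines [[-84.9, 56.3], [-84.8, -54.5], [0.5, 56.0], [0.9, -54.8]]
F [[-134.6, 22.1], [-131.3, -40.8], [-93.0, -39.3], [-96.6, 25.2]]
M [[-72.6, 27.8], [-69.2, -34.5], [-31.6, -33.5], [-34.5, 30.4]]
```

View pics/m_z.png

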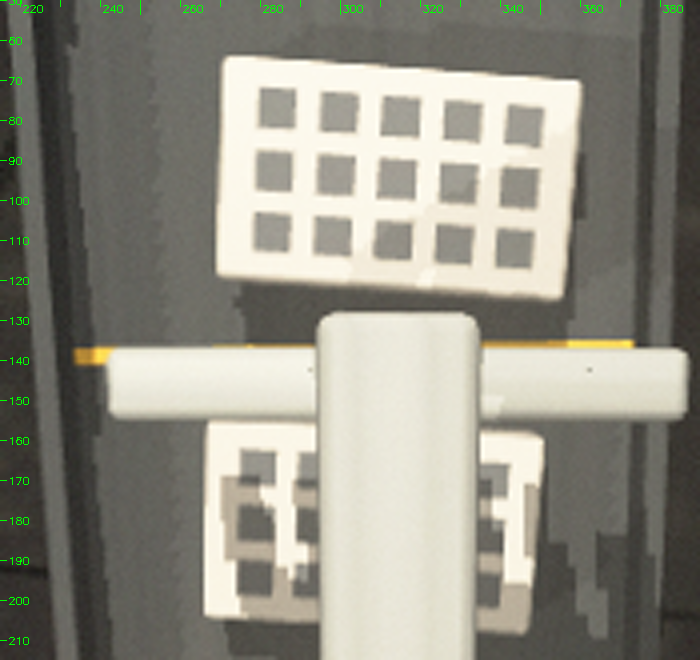

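The gap between F (face at -93) and M (face at -72.6) is 20 mm, centred at u=-82.5. Lowering into it.

Call:
carry_out(commands=[0,-2,13,0.01,0,-0.014,0,0,13,0,0,0,0,0,0,0,0,0])

```text
time_s: 21.32
tcp_pos: [0.5117, 0.0869, 0.0988]
ee_rot: [[0.09, -0.996, -0.001], [-0.996, -0.09, -0.002], [0.002, 0.001, -1.0]]
wrist_force: [-0.7, -1.5, -1.1]
gripper_width: 0.206
```

Run:
```python
from h import *
st(); head2();R=Rl(-85);p2=tcp_head(-82.5,-3,.0075,R);plan(p2,R,2)
```

```text
t 21.32 tcp [0.5117 0.0869 0.0988] yaw -84.83 z [-0.0012 -0.0023 -1.    ] J [ 27.6  19.3 -23.9   0.1 -46.9 -22.5] F [-0.67 -1.47 -1.09] M [0.088 0.058 0.042] g 17.9
head(dx 0.000) uv [[-82.5  -3.8]] tipz 27.1 lean -0.1
[0.1, -0.5, 9.7, 0.0007, -0.0011, 0.0014, 0.1, -0.5, 9.7, 0.0007, -0.0011, 0.0014]
```

Call:
carry_out(commands=[0,-0.5,9.7,0,0,0,0,-0.5,9.3,0,0,0,-8.5,0,0,0,0,0,-9,0,0,0,0,0])

```text
time_s: 21.82
tcp_pos: [0.5117, 0.1049, 0.0787]
ee_rot: [[0.09, -0.996, -0.001], [-0.996, -0.09, -0.002], [0.002, 0.001, -1.0]]
wrist_force: [0.4, -0.3, -1.8]
gripper_width: 0.204
```

Run:
```python
from h import *
st(); head2()
```

```text
t 21.82 tcp [0.5117 0.1049 0.0787] yaw -84.86 z [-0.0006 -0.0024 -1.    ] J [ 29.5  21.1 -24.7   0.1 -44.2 -24.4] F [ 0.44 -0.34 -1.79] M [-0.12   0.014 -0.006] g 17.7
head(dx 0.000) uv [[-64.5  -2.3]] tipz 7.1 lean -0.1
```

Now F: move the head to -103 (38.5 mm along +tool x).

Call:
carry_out(commands=[10,0,0,0,0,0,10,0,0,0,0,0,9,0,0,0,0,0,8.5,0,0,0,0,0])

```text
time_s: 22.32
tcp_pos: [0.5157, 0.0669, 0.0796]
ee_rot: [[0.092, -0.996, 0.001], [-0.996, -0.092, -0.001], [0.001, -0.001, -1.0]]
wrist_force: [-0.4, 0.5, -1.5]
gripper_width: 0.202
```

Run:
```python
from h import *
st(); head2()
```

```text
t 22.32 tcp [0.5157 0.0669 0.0796] yaw -84.74 z [ 0.0013 -0.0014 -1.    ] J [ 25.4  20.8 -25.1   0.1 -44.1 -20.2] F [-0.37  0.52 -1.46] M [ 0.174  0.132 -0.02 ] g 17.6
head(dx 0.000) uv [[-102.6   -1.3]] tipz 8.0 lean -0.1
```

Call:
carry_out(commands=[-7,0,0,0,0,0,0,0,-25,0,0,0,0,0,-35,0,0,0,0,0,-35,0,0,0,0,0,-30,0,0,0])

```text
time_s: 22.95
tcp_pos: [0.5132, 0.0737, 0.2054]
ee_rot: [[0.089, -0.996, -0.006], [-0.996, -0.089, -0.004], [0.004, 0.006, -1.0]]
wrist_force: [-0.5, -1.3, -0.9]
gripper_width: 0.203
```

Run:
```python
from h import *
st(); head2(); look('n',('wrist','scene','side'))
```

```text
t 22.95 tcp [0.5132 0.0737 0.2054] yaw -84.87 z [-0.0056 -0.0041 -1.    ] J [ 26.2  12.7 -15.7   0.1 -62.1 -21.1] F [-0.54 -1.29 -0.91] M [0.068 0.049 0.012] g 17.6
head(dx 0.000) uv [[-95.8  -3.9]] tipz 133.8 lean -0.2
```

View pics/n_wrist.png

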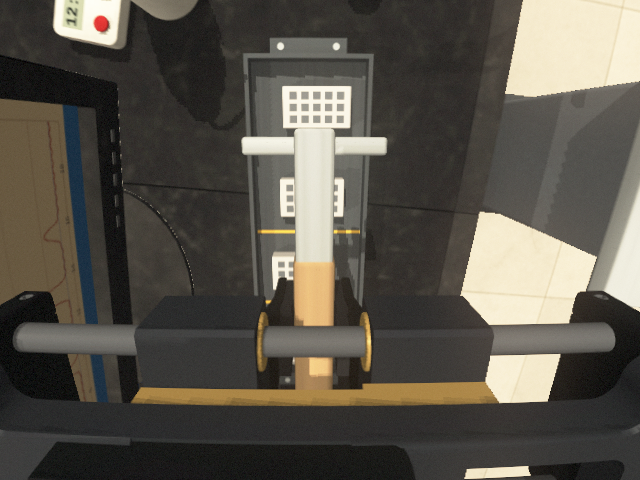

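View pics/n_sc.png

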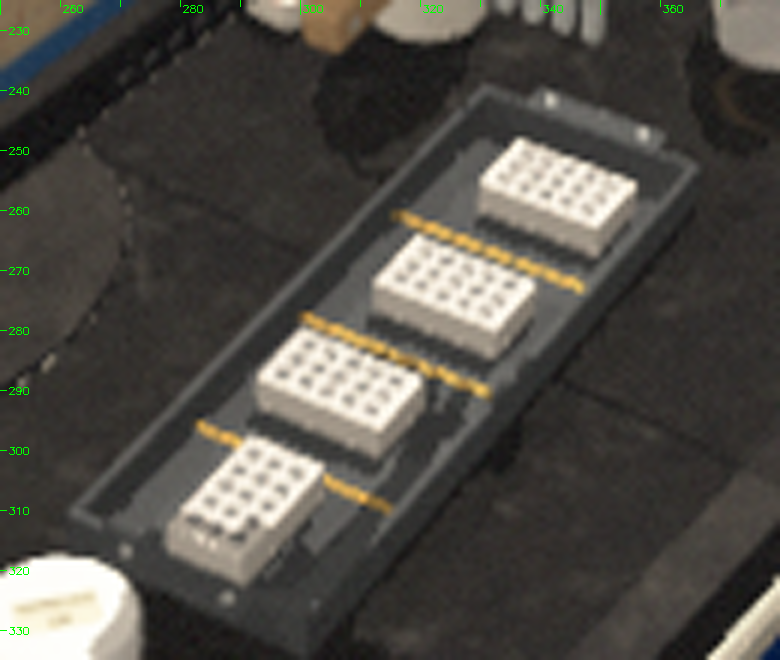

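View pics/n_sd.png

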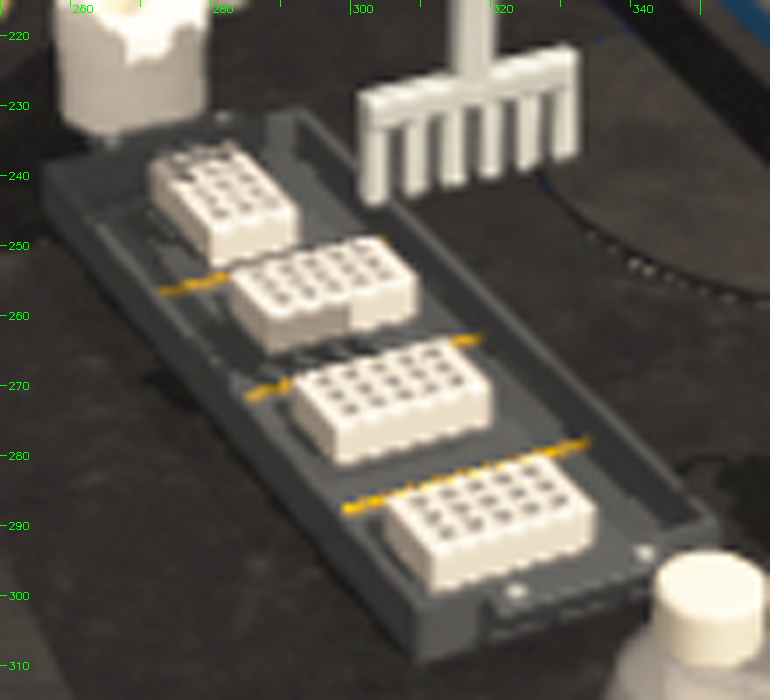

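All four blocks lie flat, one per field. Now measuring the centres in both views.

Run:
```python
from h import *
s=calibration('scene');d=calibration('side'); C=lambda p:np.array(p,float)/6+[250,225]; D=lambda p:np.array(p,float)/7+[250,215]
B={'T':([(257,436),(325,468),(240,557),(168,522)],[(150,178),(235,145),(297,208),(213,240)]),
'N':([(305,325),(427,372),(378,430),(257,377)],[(230,272),(383,237),(417,283),(268,320)]),
'M':([(420,233),(536,283),(490,330),(373,284)],[(290,378),(455,338),(492,388),(340,430)]),
'F':([(522,138),(637,187),(597,230),(481,179)],[(385,493),(548,455),(595,512),(433,556)])}
for k,(a,b) in B.items():
    pa=onz(s,C(a),.022);pb=onz(d,D(b),.022); print(k,'scene',uv(pa).mean(0).round(1),'side',uv(pb).mean(0).round(1))
print('lines scene',uv(onz(s,C([(398,213),(583,290),(303,316),(490,394),(197,425),(392,512)]),.004)).round(1).tolist())
print('lines side',uv(onz(d,D([(160,292),(383,240),(248,396),(480,338),(345,510),(588,443)]),.004)).round(1).tolist())
w=np.load('cal_n_wrist.npy',allow_pickle=True).item()
print('F wrist',uv(onz(w,[(282.5,86),(351,87),(350.5,128),(283,127.5)],.022)).mean(0),'line0',uv(onz(w,[(258,231.5),(360,231.5)],.004)).tolist())
R=Rl(-14.3); plan([.4718,-.3851,.205],R,15)
```

```text
T scene [122.8   1.4] side [116.   -0.4]
N scene [39.7  7.3] side [36.7  7.2]
M scene [-39.6  -2.9] side [-43.5  -2.5]
F scene [-125.9   -8.5] side [-128.6   -7.3]
lines scene [[-86.8, 55.1], [-83.7, -45.3], [-1.8, 53.8], [-1.0, -44.0], [82.8, 54.4], [84.3, -45.5]]
lines side [[82.6, -43.0], [81.0, 54.3], [-2.1, -43.3], [-3.5, 54.4], [-86.1, -43.4], [-86.4, 55.9]]
F wrist [-125.3782   -7.4422] line0 [[0.8907710314011092, 55.44124935324398], [0.7261862405181814, -55.4172995659521]]
[30.2, 5.5, 0.1, 0.0003, -0.0, -0.0821, 29.7, 8.0, 0.1, 0.0003, -0.0, -0.0821, 28.9, 10.4, 0.1, 0.0003, -0.0, -0.0821, 28.0, 12.7, 0.1, 0.0003, -0.0, -0.0821, 26.8, 15.0, 0.1, 0.0003, -0.0, -0.0821]
[25.5, 17.1, 0.1, 0.0003, -0.0, -0.0821, 24.0, 19.2, 0.1, 0.0003, -0.0, -0.0821, 22.4, 21.1, 0.1, 0.0003, -0.0, -0.0821, 20.6, 22.8, 0.1, 0.0003, -0.0, -0.0821, 18.6, 24.5, 0.1, 0.0003, -0.0, -0.0821]
[16.6, 25.9, 0.1, 0.0003, -0.0, -0.0821, 14.4, 27.2, 0.1, 0.0003, -0.0, -0.0821, 12.1, 28.3, 0.1, 0.0003, -0.0, -0.0821, 9.7, 29.2, 0.0, 0.0003, -0.0, -0.0821, 7.3, 29.9, 0.0, 0.0003, -0.0, -0.0821]
```

Corrected for the line offsets of each view, the centres are about T 124, N 41, M -41 and F -126, against 126, 42, -42 and -126. The layer is good. Returning the rake by the reverse path, with the tips above the bottle.

Call:
carry_out(commands=[30.2,5.5,-3,0,0,-0.082,29.7,8.0,-3,0,0,-0.082,28.9,10.4,-2,0,0,-0.082,28.0,12.7,-1,0,0,-0.082,26.8,15.0,-1,0,0,-0.082])

```text
time_s: 23.72
tcp_pos: [0.4959, -0.0807, 0.2075]
ee_rot: [[0.494, -0.869, -0.018], [-0.87, -0.494, -0.003], [-0.006, 0.017, -1.0]]
wrist_force: [0.2, 0.6, -1.5]
gripper_width: 0.199
```

Call:
carry_out(commands=[25.5,17.1,-1,0,0,-0.082,24.0,19.2,-1,0,0,-0.082,22.4,21.1,-1,0,0,-0.082,20.6,22.8,-1,0,0,-0.082,18.6,24.5,-1,0,0,-0.082])

```text
time_s: 24.35
tcp_pos: [0.4797, -0.237, 0.2034]
ee_rot: [[0.807, -0.59, -0.035], [-0.59, -0.808, 0.001], [-0.029, 0.02, -0.999]]
wrist_force: [0.7, -0.1, -1.3]
gripper_width: 0.201
```

Run:
```python
from h import *
st(); plan([.4718,-.3851,.215],Rl(-14.3),5)
```

```text
t 24.35 tcp [ 0.4797 -0.237   0.2034] yaw -36.16 z [-0.0354  0.0006 -0.9994] J [ -8.7  15.1 -12.7   0.3 -64.2  62.5] F [ 0.73 -0.07 -1.31] M [ 0.012  0.082 -0.014] g 17.5
[16.1, 24.9, -2.3, 0.0029, 0.0065, -0.0763, 14.2, 26.1, -2.3, 0.0029, 0.0065, -0.0763, 12.2, 27.1, -2.3, 0.0029, 0.0065, -0.0763, 10.1, 27.9, -2.3, 0.0029, 0.0065, -0.0763, 8.0, 28.6, -2.3, 0.0029, 0.0065, -0.0763]
```

Call:
carry_out(commands=[16.1,24.9,-2.3,0.003,0.0065,-0.076,14.2,26.1,-2.3,0.003,0.0065,-0.076,12.2,27.1,-2.3,0.003,0.0065,-0.076,10.1,27.9,-2.3,0.003,0.0065,-0.076,8.0,28.6,-2.3,0.003,0.0065,-0.076])

```text
time_s: 24.98
tcp_pos: [0.4678, -0.3869, 0.2036]
ee_rot: [[0.971, -0.237, -0.016], [-0.236, -0.972, 0.01], [-0.018, -0.006, -1.0]]
wrist_force: [-0.7, 0.4, -1.3]
gripper_width: 0.203
```

Run:
```python
from h import *
st(); plan([.4718,-.3851,.16],Rl(-14.3),4)
look('o',('scene','side','wrist'))
```

```text
t 24.98 tcp [ 0.4678 -0.3869  0.2036] yaw -13.68 z [-0.0163  0.0097 -0.9998] J [-24.4  21.6  -2.9  -0.1 -66.5 100.8] F [-0.67  0.43 -1.26] M [-0.153  0.046  0.003] g 17.7
[1.1, -0.6, 10.9, -0.0014, 0.0045, 0.0027, 1.0, -0.6, 10.9, -0.0014, 0.0045, 0.0027, 1.0, -0.6, 10.9, -0.0014, 0.0045, 0.0027, 0.9, -0.7, 10.9, -0.0014, 0.0045, 0.0027]
```

View pics/o_wrist.png

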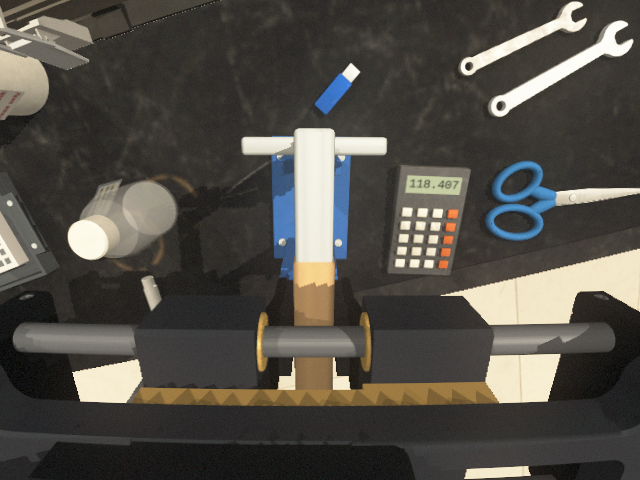

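View pics/o_side.png

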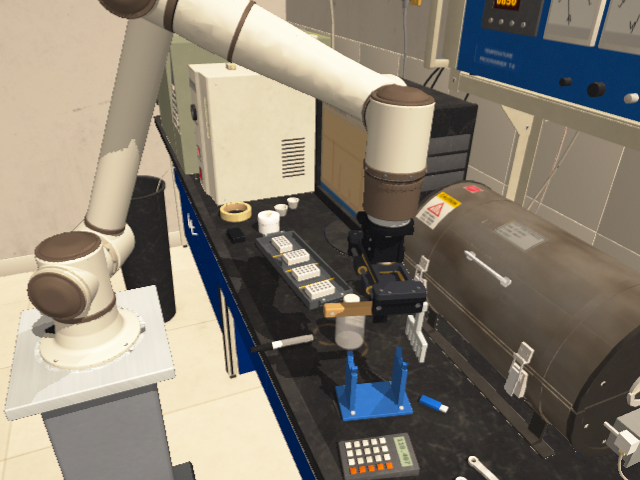

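The rake sits in the hand exactly as at the lift (boundary row 262, handle x≈314), so there was no slip. Lowering in steps.

Call:
carry_out(commands=[1.1,-0.6,10.9,-0.0014,0.0045,-0.003,1.0,-0.6,10.9,-0.0014,0.0045,-0.003,1.0,-0.6,10.9,-0.0014,0.0045,-0.003,0.9,-0.7,10.9,-0.0014,0.0045,0,0,0,0,0,0,0])

```text
time_s: 25.75
tcp_pos: [0.4708, -0.3813, 0.1535]
ee_rot: [[0.973, -0.231, -0.005], [-0.231, -0.973, 0.003], [-0.006, -0.002, -1.0]]
wrist_force: [-0.2, -0.6, -1.0]
gripper_width: 0.205
```

Run:
```python
from h import *
st(); plan([.4718,-.3851,.113],Rl(-14.3),4)
```

```text
t 25.75 tcp [ 0.4708 -0.3813  0.1535] yaw -13.33 z [-0.0049  0.0033 -1.    ] J [-23.7  23.5  -7.7  -0.1 -59.2 100.4] F [-0.21 -0.62 -1.01] M [-0.043  0.137 -0.022] g 17.8
[0.5, 0.9, 10.1, -0.0005, 0.0014, 0.0042, 0.5, 0.9, 10.1, -0.0005, 0.0014, 0.0042, 0.5, 0.9, 10.1, -0.0005, 0.0014, 0.0042, 0.5, 0.9, 10.1, -0.0005, 0.0014, 0.0042]
```

Call:
carry_out(commands=[0.5,0.9,10,0,0.0014,0.0042,0.5,0.9,10,0,0.0014,0.0042,0.5,0.9,9,0,0.0014,0.0042,0.5,0.9,9,0,0.0014,0.0042,0,0,0,0,0,0])

```text
time_s: 26.38
tcp_pos: [0.4722, -0.3858, 0.1132]
ee_rot: [[0.969, -0.248, 0.002], [-0.248, -0.969, 0.001], [0.001, -0.002, -1.0]]
wrist_force: [1.1, -0.3, -1.1]
gripper_width: 0.204
```

Run:
```python
from h import *
st(); plan([.4718,-.3851,.113],Rl(-14.3),1); plan([.4718,-.3851,.085],Rl(-14.3),4)
```

```text
t 26.38 tcp [ 0.4722 -0.3858  0.1132] yaw -14.37 z [ 0.0018  0.0012 -1.    ] J [-24.1  26.  -10.1  -0.1 -53.9  99.8] F [ 1.09 -0.31 -1.15] M [-0.108  0.16   0.018] g 17.8
[-0.6, -0.6, 0.2, -0.0016, -0.0015, -0.0013]
[-0.2, -0.1, 7.1, -0.0004, -0.0004, -0.0003, -0.2, -0.1, 7.1, -0.0004, -0.0004, -0.0003, -0.2, -0.1, 7.1, -0.0004, -0.0004, -0.0003, -0.2, -0.1, 7.1, -0.0004, -0.0004, -0.0003]
```

The pose is within 1 mm of the pickup pose. Lowering into the notches.

Call:
carry_out(commands=[-0.2,-0.3,7,0,0,0,-0.2,-0.3,7,0,0,0,-0.2,0,7,0,0,0,-0.2,0,6,0,0,0,0,0,0,0,0,0])

```text
time_s: 27.0
tcp_pos: [0.4719, -0.3851, 0.0847]
ee_rot: [[0.969, -0.248, 0.002], [-0.248, -0.969, 0.001], [0.002, -0.001, -1.0]]
wrist_force: [-0.2, -0.5, -1.5]
gripper_width: 0.207
```

Run:
```python
from h import *
st(); look('p',('side','wrist'))
im=cv2.imread('pics/p_side.png'); crop(im,310,320,440,430,6,'pics/p_z.png')
```

```text
t 27.0 tcp [ 0.4719 -0.3851  0.0847] yaw -14.36 z [ 0.0024  0.0008 -1.    ] J [-24.1  27.7 -11.9  -0.1 -50.2  99.8] F [-0.2  -0.52 -1.48] M [-0.035  0.134 -0.011] g 18.0
```

View pics/p_z.png

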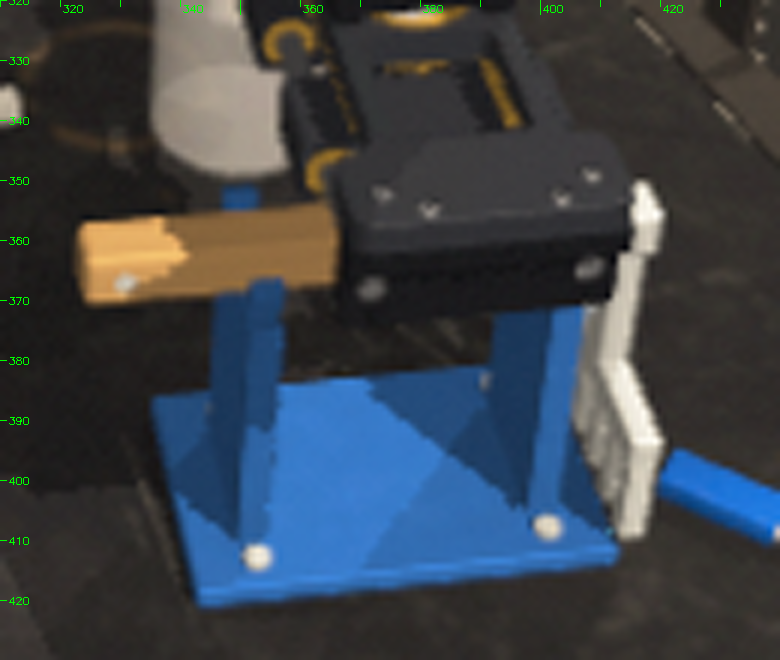

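The handle lies in both notches, about 1 mm above the floor. One more mm, then open.

Call:
carry_out(commands=[0,0,1.0,0,0,0,0,0,0,0,0,0])

```text
time_s: 27.35
tcp_pos: [0.4727, -0.3856, 0.0849]
ee_rot: [[0.969, -0.248, 0.005], [-0.248, -0.969, -0.001], [0.005, -0.001, -1.0]]
wrist_force: [-0.6, -0.2, -2.4]
gripper_width: 0.202
```

Call:
carry_out(commands=[0,0,0,0,0,0,0,0,0,0,0,0,0,0,0,0,0,0,0,0,0,0,0,0], grip=55)

```text
time_s: 27.85
tcp_pos: [0.4737, -0.3863, 0.0864]
ee_rot: [[0.969, -0.247, 0.007], [-0.247, -0.969, -0.002], [0.008, 0.001, -1.0]]
wrist_force: [-0.5, -0.0, -0.6]
gripper_width: 0.569
```

Run:
```python
from h import *
st(); look('q',('wrist',))
```

```text
t 27.85 tcp [ 0.4737 -0.3863  0.0864] yaw -14.33 z [ 0.0075 -0.0024 -1.    ] J [-24.1  27.6 -11.8  -0.1 -50.1  99.8] F [-0.5  -0.04 -0.56] M [-0.051  0.192  0.048] g 49.5
```

View pics/q_wrist.png

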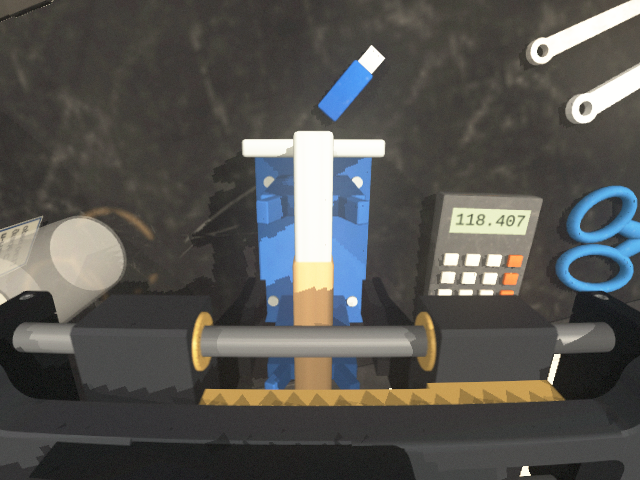

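The fingers are open on both sides and the rake lies in the notches. Retreating straight up.

Call:
carry_out(commands=[0,0,-10,0,0,0,0,0,-20,0,0,0,0,0,-30,0,0,0,0,0,-35,0,0,0,0,0,-35,0,0,0])

```text
time_s: 28.52
tcp_pos: [0.4715, -0.3854, 0.2196]
ee_rot: [[0.969, -0.247, 0.002], [-0.247, -0.969, -0.0], [0.002, -0.0, -1.0]]
wrist_force: [0.6, 0.4, 0.6]
gripper_width: 0.634
```

Call:
carry_out(commands=[-30,30,0,0,0,0,-30,30,0,0,0,0,-30,30,0,0,0,0,0,0,0,0,0,0,0,0,0,0,0,0])

```text
time_s: 29.15
tcp_pos: [0.3619, -0.4535, 0.2278]
ee_rot: [[0.969, -0.245, 0.014], [-0.245, -0.969, -0.009], [0.016, 0.005, -1.0]]
wrist_force: [-0.2, -0.7, 0.3]
gripper_width: 0.633
```

Run:
```python
from h import *
st(); look('r',('scene','side','wrist'))
im=cv2.imread('pics/r_side.png'); crop(im,310,330,440,430,6,'pics/r_z.png')
im=cv2.imread('pics/r_scene.png'); crop(im,360,150,480,240,6,'pics/r_z2.png')
```

```text
t 29.15 tcp [ 0.3619 -0.4535  0.2278] yaw -14.18 z [ 0.0144 -0.0092 -0.9999] J [-35.4  17.   -6.3  -0.1 -65.8 111.3] F [-0.19 -0.73  0.3 ] M [-0.098  0.18  -0.058] g 55.0
```

View pics/r_z.png

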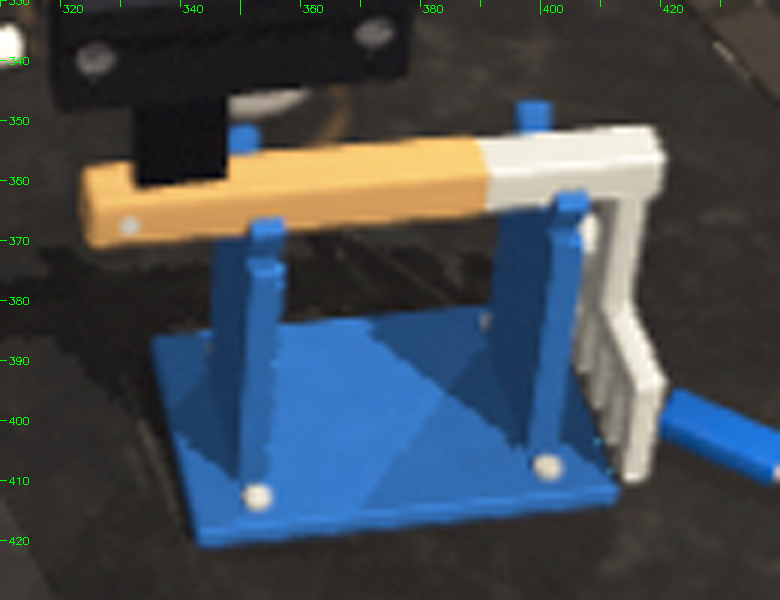

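View pics/r_scene.png

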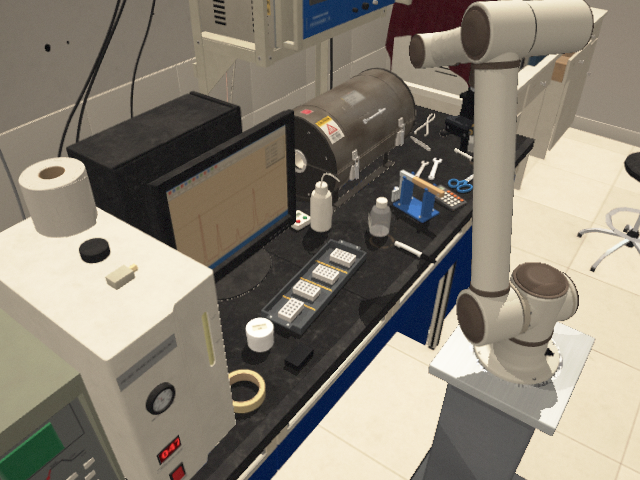

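View pics/r_side.png

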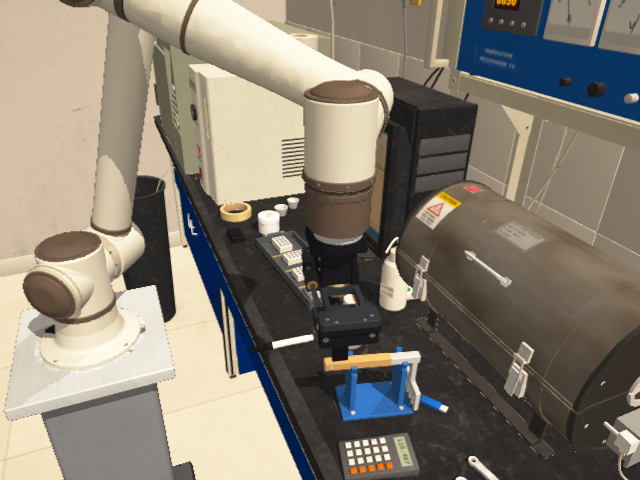

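The rake lies in its notches at the same pixels as at the start (within about 1 px). All four blocks lie one per field, and the bottle, tin, tape and wash bottle stand where they were. Handing in.

Run:
```python
from station import *
print(sense()['time_s']); print(finish_job())
```

```text
29.3
the job is handed in; nothing more can be done
None
```

The four blocks now lie flat in the tray, one near the middle of each field, and the rake is back in its stand. I handed the job in at 29.3 s.

- **Top block:** I pushed it over its neighbour with the rake. It landed only 5–12 mm beyond that block, too close for the tines. I turned the rake half round, leaned it about 30° to wedge the gap open, and pushed the block on into the last field.
- **Other three blocks:** I squared and moved them with the rake's faces through the gaps. The gripper never touched a block.
- **Block positions:** measured along the tray, the centres came out at about +124, +41, -41 and -126 mm. The targets are ±42 and ±126 mm.
- **Where the views disagreed:** the last field is the least certain, because single views put that block anywhere from 116 to 126 mm. The side camera read about 2–5 mm low on the blocks and about 2.5 mm low on the yellow lines.
- **Rake:** in the last side picture it lies level in both notches, within about 1 pixel of where it started.
- **Surroundings:** the bottle, tin, wash bottle, tape roll and black look-alike appear unmoved. I checked these by eye in the last pictures and did not measure them.
- **Forces:** readings at the end of each move stayed within a few newtons.

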